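Stow the reagents in the pull-out tray and close it

ROBOT

A 7-joint arm with a two-finger parallel gripper is mounted at the origin on the work surface. World frame = base frame: x ahead of the robot, y to its left, z up, the work surface at z = 0. Lengths are in m, angles in degrees, forces in N, time in s.
With the tool pointing down it reaches from about 0.425 to 0.825 m from the base axis. Payload 3.6 kg.
Tool frame: the origin (TCP) lies midway between the tips of the shut fingers; the grasp point (between the pads) lies behind it (robot.grip_depth is the z of the grasp point in the tool frame, in m); z points along the fingers, y is the line along which they close (so a half turn about z gives the same grasp; the last joint's range is limited). The gripper opens to 85 mm and grips with 20 to 120 N. Pads are 22 mm wide; open, the fingers measure 114 mm over their backs; the gripper's body (76 mm by 85 mm) begins 54 mm behind the grasp point. The pads swing forward as they close: fully open they stand 13 mm farther back than shut.
Start: joints at [-72.164, 35.231, -0.722, 81.555, 0.464, 63.22, -2.315], TCP at [0.215, 0.613, 0.201] pointing down, gripper open.
Joint ranges: [-178.69, 178.69], [-17.37, 117.87], [-77.05, 75.6], [15.02, 138.74], [-78.02, 258.01], [0.78, 113.62], [-162.83, 162.83]. Speed limits (degrees/s): [159.86, 159.86, 180, 180, 180, 180, 180].

INTERFACE

Orientations are given as [roll, pitch, yaw] about the fixed x, y, z axes, in that order (R = Rz(yaw) Ry(pitch) Rx(roll)).
In Python, from rig import robot, capture gives the robot as it stands.
- The arm moves only by the tool apply_moves, never from a script. Its arguments are lists of equal length, an entry for each row: "delta_pos": the shift along the tool's x, y, z normalised to -1 to 1, where 1 is 1000 mm, a list of three; "roll": the turn about the tool's z normalised to -1 to 1, where 1 is 2 pi rad; "fingers": the gripper's target within -1 to 1 (shut at 1, half-way at 0, fully open at -1). In form: {"delta_pos": [[dx, dy, dz], ...], "roll": [roll, ...], "fingers": [fingers, ...]}. A call has 1 to 20 rows; each row is the pose to reach, as a shift and turn from the pose commanded when the call began, along the tool's axes at that moment, turning the shorter way round; what a row does not reach only later rows make up. A row lasts 1/12 s, in which the tool goes at most 41.7 mm and 7.16 degrees, less where a joint would pass 70% of its speed; a pose out of reach is approached as far as the arm can. A call with a number of a shift or a turn outside -1 to 1 is refused whole. A call with a gripper value outside its range is refused whole. The fingers move at their own pace and stop on an object; "squeeze" is the grip in N (left out, the last holds). Time passes only in rows, so rows that repeat a pose let the fingers close. It gives the time, the measured TCP pose, the force, the opening and the grip force at its end, in the units of the state.
- robot.sense(): the state, without advancing time (a new reading comes with each control period).
- capture(name): name is "scene" or "top" or "wrist"; returns a dict with "color" (384x512x3 uint8, blue, green, red), "K" (3x3 intrinsics, pixels), "view" (4x4, takes a point from world to camera coordinates). Camera axes: x right, y down, z forward; pixel columns grow to the right and rows downward; lengths in m; the calibration is good to about 2 mm. A picture is of the moment at which its call begins. There is no depth.
- robot.finish_job(): hands the job in; it is judged then, once.
The state is a dict: "t": time; "joint_positions": joint angles; "qd": joint speeds; "joint_torque": joint torques, N m; "tool_pos": TCP position; "tool_rot": TCP orientation; "force": force on the tool from outside, world axes, zero at the start; "torque": the same for the moment, N m; "finger_gap": opening from 0.0 (shut) to 1.0 (fully open); "grip_force": force on a finger pad.
Only numpy, scipy, OpenCV 4.12 (cv2) and the standard library are available. Lean on these libraries where they do the work, as an engineer would, in place of code of your own. Each camera call takes 0.05 s, during which the arm holds its last target. There are 200 camera calls.

TASK

Put the amber bottle, the orange-lidded jar and the blue slide box into the pulled-out tray of the reagent cabinet, beside the white bottle and the red-lidded jar that already stand in it: all five must stand upright on the tray floor, packed closely enough to fit, none on top of another, and set down, not dropped. Then slide the tray fully home without slamming it. Leave the tube rack, the wash bottle and the beaker where they stand.

Things in the scene. Friction and masses are not known exactly. Their poses are not given: they have to be found in the camera images.
- cabinet: Low grey steel reagent cabinet fixed on the bench, 156 mm wide, 235 mm deep, 139 mm high, open at the front, where one pull-out tray runs in it. Origin: under the middle of its front face; x points into the cabinet (away from the opening), z up. Its roof's underside is 116 mm above the tray floor.
- tray (a joint): How far the tray is pulled out, in m: 0 = fully home, at most 0.22; it starts 0.208 to 0.214 out. It slides along the cabinet's -x axis, with about 2.5 N of friction, and stays where it is left.
- tray_floor (a point): Centre of the inner floor of the light-grey tray (an open box moving with joint tray; 174 mm long outside), 17 mm above the bench; same axes as the cabinet (x towards the cabinet's back, y across). Inside it measures 164 mm along x by 122 mm along y; its walls are 5 mm thick and stand 45 mm above the inner floor on all four sides.
- tray_pull (a point): Middle of the outer (robot-side) surface of the steel bow handle on the tray's front wall: 8 mm bar, straight for 60 mm along y, its outer surface 34 mm in front of the front wall's outer face, its centre line 42 mm above the bench. Same axes as the cabinet.
- white_bottle: White square plastic bottle with blue round screw cap, standing in the front (robot-side) part of the tray from the start, square to it within 0.1 rad. Body 56 x 56 mm, 80 mm high; a short shoulder; cap 34 mm diameter from 87 to 110 mm above the base. About 0.24 kg. Origin: centre of its base; z towards the cap, x and y normal to the flat sides.
- amber_bottle: Dark amber square plastic bottle with white round screw cap, same shape and size as the white one (56 x 56 mm, cap 34 mm diameter at 87 to 110 mm from the base), about 0.22 kg. It starts lying on one flat side on the bench. Origin: centre of its base; z from the base towards the cap (level while it lies), x and y normal to the flat sides.
- red_jar: Round specimen jar, whitish, with red lid: lid 56 mm diameter from 53 to 70 mm above the base, body 52 mm diameter. About 0.12 kg. It starts standing in the front part of the tray, beside the white bottle. Origin: centre of its base; z up.
- orange_jar: Round specimen jar like the red one (lid 56 mm diameter, 70 mm high overall, body 52 mm), with orange lid. Starts standing on the bench. Origin: centre of its base; z up.
- slide_box: Blue plastic microscope-slide box standing on its narrow side: 35 mm thick along its x, 98 mm long along its y, 80 mm high along its z. About 0.16 kg. Origin: centre of its underside.
- tube_rack: Bystander, loose on the bench: blue rack of capped tubes, 130 mm along its x, 75 mm along its y, 112 mm high. Origin: centre of its underside.
- wash_bottle: Bystander, loose: round white wash bottle with blue cap and bent spout, 60 mm diameter, 163 mm high; the spout reaches 53 mm out along its x. Origin: centre of its base.
- beaker: Bystander, loose: glass beaker, 70 mm diameter, 90 mm high. Origin: centre of its base.
There are look-alikes about, which are no part of the job. Of the things that look like the slide_box, the smaller one is meant.

How it is judged:
By the outcome, as a careful person would: the job done as asked, in the order asked, and still so for the second after the job is handed in, with the robot touching nothing.
It also fails if it takes over 72 s, if anything falls off the work surface, if the arm or the gripper's body presses on something with over 40 N, if the wrist force passes 120 N, or if a joint passes its speed limit or range.

## Working session

There is one attempt and no reset: what is moved stays moved. The work goes in short steps, Python scripts to look and compute and a tool call to move; the robot and the scene stay as the last step left them, time stands still between calls to the robot, and variables do not carry over. Pictures are saved under pics/ and viewed, at most 10 in all, crops included, and the job is handed in when it is done.

Besides the shell and the picture viewer there is one more tool, called after ">>>" by a JSON object that holds its "method" and its "body", one argument or row to a line. apply_moves: Moves the arm, as the interface text tells. Its arguments: {"type":"object","properties":{"delta_pos":{"type":"array"},"roll":{"type":"array"},"fingers":{"type":"array"},"squeeze":{"type":"number"}},"required":["delta_pos","roll","fingers"]}

```bash
ls; mkdir -p pics; python3 - <<'E'
from rig import robot, capture
import cv2,numpy as np
s=robot.sense();print({k:np.round(v,3) for k,v in s.items()}, robot.grip_depth)
for n in("scene","top"):
    c=capture(n);cv2.imwrite(f"pics/{n}0.png",c["color"]);print(n,c["K"].tolist(),np.round(c["view"],4).tolist())
E
```

```text
pics
{'t': np.float64(0.0), 'joint_positions': array([-72.165,  35.288,  -0.724,  81.642,   0.462,  63.22 ,  -2.313]), 'qd': array([-0.025, -0.047, -0.045, -0.007,  0.089, -0.01 ,  0.07 ]), 'joint_torque': array([ 0.0000e+00, -4.6921e+01,  2.5900e-01, -1.7104e+01,  1.0000e-02,
        1.0000e-02,  0.0000e+00]), 'tool_pos': array([0.215, 0.612, 0.2  ]), 'tool_rot': array([-179.853,    0.   ,  160.652]), 'force': array([-0.057, -0.628,  0.188]), 'torque': array([-0.043, -0.02 ,  0.036]), 'grip_force': np.float64(0.0), 'finger_gap': np.float64(0.997)} -0.0187
scene [[428.15719817034693, 0.0, 264.1428940023944], [0.0, 428.15719817034693, 195.72302207436292], [0.0, 0.0, 1.0]] [[0.7486, 0.6627, -0.0171, -0.4403], [0.4836, -0.5636, -0.6697, -0.2345], [-0.4535, 0.4931, -0.7424, 1.6618], [0.0, 0.0, 0.0, 1.0]]
top [[472.1838733018094, 0.0, 257.2540009799055], [0.0, 472.1838733018094, 189.43232887764034], [0.0, 0.0, 1.0]] [[-0.0021, -0.9999, -0.0107, 0.0], [-0.9903, 0.0036, -0.1392, 0.558], [0.1392, 0.0103, -0.9902, 1.382], [0.0, 0.0, 0.0, 1.0]]
```

View pics/scene0.png

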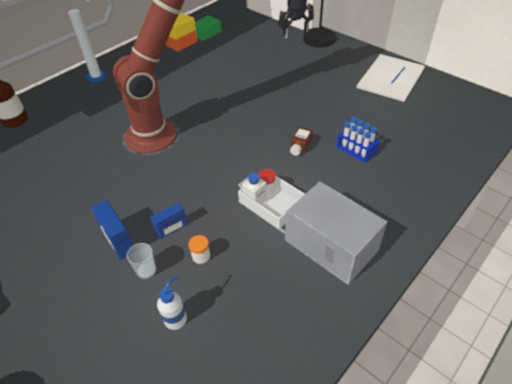

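View pics/top0.png

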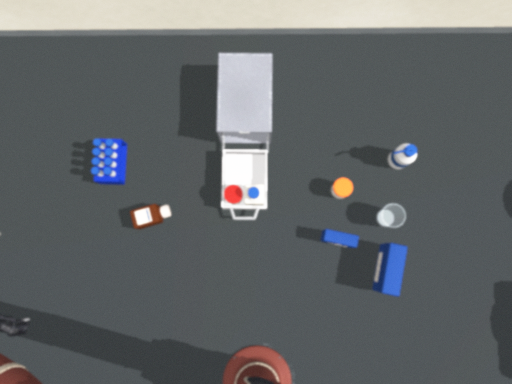

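The top view shows the cabinet at (245,95), with the tray in front of it holding the red jar (233,194) and the white bottle's cap (253,193). The amber bottle lies at (150,215) with its cap to the right. The orange jar is at (342,188), and the smaller blue box at (341,239). The decoy box is at (390,268), the rack at (110,160), the beaker at (391,215) and the wash bottle at (403,155).

```bash
cat > h.py <<'E'
from rig import robot, capture
import cv2,numpy as np
def pts(c,uv,z):
    uv=np.atleast_2d(np.float64(uv));R=c["view"][:3,:3];o=-R.T@c["view"][:3,3]
    d=(R.T@np.linalg.inv(c["K"])@np.c_[uv,np.ones(len(uv))].T).T
    return o+d*((z-o[2])/d[:,2])[:,None]
def proj(c,P):
    P=np.atleast_2d(P);q=(c["view"][:3,:3]@P.T).T+c["view"][:3,3];q=(c["K"]@q.T).T;return q[:,:2]/q[:,2:]
def blobs(c,lo,hi,amin=30):
    h=cv2.cvtColor(c["color"],cv2.COLOR_BGR2HSV);m=cv2.inRange(h,np.array(lo),np.array(hi))
    return m,[k for k in cv2.findContours(m,cv2.RETR_EXTERNAL,cv2.CHAIN_APPROX_NONE)[0] if cv2.contourArea(k)>amin]
def rect(c,k,z):
    w=pts(c,k.reshape(-1,2),z)[:,:2]
    (x,y),(a,b),t=cv2.minAreaRect(np.float32(w*1000));return np.round([x,y,a,b,t],1)
def cam(n,f=None):
    c=capture(n)
    if f: cv2.imwrite(f"pics/{f}.png",c["color"])
    return c
def st():
    s=robot.sense();print({k:np.round(s[k],3).tolist() for k in("t","tool_pos","tool_rot","force","finger_gap","grip_force")})
E
python3 - <<'E'
from h import *
c=cam("top")
for n,lo,hi,z in [("red",(0,170,150),(6,255,255),.087),("orange",(8,170,150),(20,255,255),.07),("blue",(108,150,60),(125,255,255),.08),("amber",(3,80,40),(14,255,150),.056),("cabinet",(100,5,130),(130,70,190),.139),("light",(0,0,200),(180,25,255),.062)]:
    for k in blobs(c,lo,hi)[1]:
        print(n,rect(c,k,z),cv2.boundingRect(k))
c=cam("wrist","wrist0");print(np.round(c["view"],3).tolist(),c["K"].tolist())
E
```

```text
red [5.382e+02 6.990e+01 4.690e+01 4.360e+01 2.000e-01] (225, 186, 16, 17)
orange [ 563.  -245.3   35.2   47.8   88.4] (334, 178, 13, 17)
blue [ 325.1 -378.5   75.6  143.3   77.7] (373, 243, 34, 53)
blue [ 410.5 -238.4  104.1   36.5   77.3] (321, 229, 37, 19)
blue [544.7  10.4  23.4  23.6  89.8] (249, 188, 9, 9)
blue [ 667.3 -452.9   26.6   34.4   42.7] (403, 145, 14, 11)
blue [639.4 437.7 103.  136.8  88.3] (91, 138, 36, 47)
amber [ 26.  670.8  40.7 115.4   0. ] (0, 368, 41, 16)
amber [ 30.4  -4.   48.6 120.9   0. ] (237, 365, 44, 19)
amber [ 70.6 715.8  30.4  31.4   4.2] (0, 354, 12, 12)
amber [ 62.3  27.8  79.9 165.5  19.3] (223, 346, 52, 38)
amber [477.5 327.7  62.4  89.3  15.9] (130, 204, 33, 25)
cabinet [ 454.5 -388.3   45.3   33.1   89.8] (389, 215, 17, 13)
cabinet [806.   33.8 160.1 285.7  89.2] (216, 52, 57, 97)
light [ 470.6 -375.7   40.9   44.2   87.8] (378, 210, 15, 16)
light [477.2 335.6  39.3  41.2  15.8] (135, 208, 16, 16)
light [491.6 270.2  34.   26.   18.5] (161, 205, 10, 13)
light [ 646.2 -448.4   53.7   27.3   89.7] (398, 154, 19, 10)
light [573.8  37.3 134.5 207.7  89.2] (221, 149, 47, 70)
light [708.1  52.8  96.4  18.5  89.7] (223, 136, 33, 7)
light [853.3  36.5 161.7 247.4  89.6] (218, 54, 54, 79)
light [1106.5    7.8 1603.5   97.1   89.5] (0, 0, 512, 30)
[[0.332, 0.943, -0.001, -0.649], [0.893, -0.314, 0.322, -0.042], [0.304, -0.108, -0.947, 0.38], [0.0, 0.0, 0.0, 1.0]] [[278.9656482181138, 0.0, 254.58342963555316], [0.0, 278.9656482181138, 191.37662466823178], [0.0, 0.0, 1.0]]
```

```bash
cat >> h.py <<'E'
def go(*W):
    "world waypoints (x,y,z,yaw) -> tool-frame shift and roll from the present pose"
    s=robot.sense();p=np.array(s["tool_pos"]);y0=s["tool_rot"][2];a=np.radians(y0)
    X=np.array([np.cos(a),np.sin(a),0]);Y=np.array([np.sin(a),-np.cos(a),0])
    for w in W:
        d=np.array(w[:3])-p;dy=(w[3]-y0+180)%360-180
        print(w,"->",[round(float(v),4) for v in (d@X,d@Y,-d[2])],"roll",round(-dy/360,4))
E
python3 -c "
from h import *
go((.56,.04,.25,89.2))"
```

```text
(0.56, 0.04, 0.25, 89.2) -> [-0.5151, -0.4262, -0.0499] roll 0.1985
```

>>> {"method": "apply_moves", "body": {
  "delta_pos": [
    [-0.515,-0.426,-0.05],
    [-0.515,-0.426,-0.05],
    [-0.515,-0.426,-0.05],
    [-0.515,-0.426,-0.05],
    [-0.515,-0.426,-0.05],
    [-0.515,-0.426,-0.05],
    [-0.515,-0.426,-0.05],
    [-0.515,-0.426,-0.05],
    [-0.515,-0.426,-0.05],
    [-0.515,-0.426,-0.05],
    [-0.515,-0.426,-0.05],
    [-0.515,-0.426,-0.05],
    [-0.515,-0.426,-0.05],
    [-0.515,-0.426,-0.05],
    [-0.515,-0.426,-0.05],
    [-0.515,-0.426,-0.05],
    [-0.515,-0.426,-0.05],
    [-0.515,-0.426,-0.05],
    [-0.515,-0.426,-0.05],
    [-0.515,-0.426,-0.05]
  ],
  "roll": [0.1985,0.1985,0.1985,0.1985,0.1985,0.1985,0.1985,0.1985,0.1985,0.1985,0.1985,0.1985,0.1985,0.1985,0.1985,0.1985,0.1985,0.1985,0.1985,0.1985],
  "fingers": [-1,-1,-1,-1,-1,-1,-1,-1,-1,-1,-1,-1,-1,-1,-1,-1,-1,-1,-1,-1]
}}

```text
t: 1.87
tool_pos: [0.5593, 0.043, 0.2504]
tool_rot: [-179.9, -0.1, 89.4]
force: [-0.2, 0.3, -0.8]
finger_gap: 0.998
grip_force: 0.0
```

```bash
python3 -c "
from h import *
c=cam('wrist','w1');np.savez('w1.npz',**c);st()
for n,lo,hi,z in [('red',(0,170,130),(6,255,255),.087),('bcap',(100,150,60),(125,255,255),.127),('light',(0,0,170),(180,30,255),.062)]:
    for k in blobs(c,lo,hi,100)[1]: print(n,rect(c,k,z),cv2.boundingRect(k))
"
```

```text
{'t': 1.917, 'tool_pos': [0.559, 0.043, 0.25], 'tool_rot': [-179.926, -0.079, 89.405], 'force': [-0.344, -0.192, -0.641], 'finger_gap': 1.002, 'grip_force': 0.0}
red [541.2  69.1  52.   52.1  89.4] (218, 125, 44, 44)
bcap [ 336.5 -241.9   50.1   47.4   89.4] (88, 357, 33, 27)
bcap [ 447.9 -145.    94.6   31.2   75.6] (159, 286, 31, 59)
bcap [540.   10.6  36.6  29.7  89.1] (225, 189, 27, 31)
light [ 561.  -203.5   46.    46.9    2. ] (244, 302, 29, 25)
light [609.8  36.  272.6 141.6   0.9] (189, 111, 202, 108)
light [838.9   8.8 197.7 193.1  89.4] (387, 110, 125, 141)
```

View pics/w1.png

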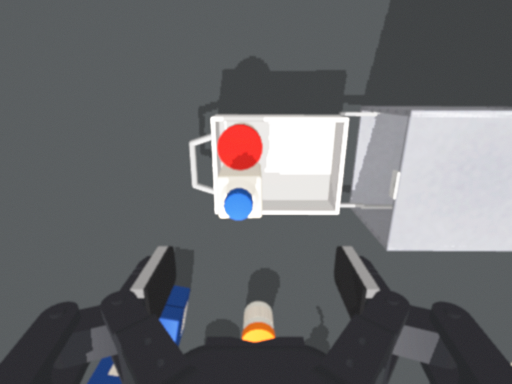

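The wrist view shows the tray rim from (213,115) to (349,113), with lower corners near (341,215) and (216,217). The handle's outer edge is at column 190. The red lid is at (240,147) and the blue cap at (238,204). The back part of the tray is free.

```bash
python3 -c "
from h import *
c=dict(np.load('w1.npz'))
im=c['color']
for n,uv,z in [('rim outer',[(213,116),(349,114),(341,215)],.062),('rim inner top-left.. ',[(342,119),(335,208),(219,120)],.062),('handle',[(189.5,145),(193.5,186)],.046),('cabfront bottom? roof edge',[(409,110),(387,249)],.139)]:
    print(n,np.round(pts(c,uv,z)*1000).tolist())
g=cv2.cvtColor(im,cv2.COLOR_BGR2GRAY)
print(g[140,205:225],g[160,335:355],g[150,180:200],g[105:128,300],g[202:222,300])
big=cv2.resize(im[95:235,180:420],None,fx=3,fy=3,interpolation=cv2.INTER_CUBIC);cv2.imwrite('pics/w1c.png',big)
"
```

```text
rim outer [[508.0, 104.0, 62.0], [678.0, 105.0, 62.0], [680.0, -32.0, 62.0]]
rim inner top-left..  [[670.0, 99.0, 62.0], [671.0, -22.0, 62.0], [515.0, 99.0, 62.0]]
handle [[472.0, 66.0, 46.0], [472.0, 8.0, 46.0]]
cabfront bottom? roof edge [[711.0, 112.0, 139.0], [711.0, -42.0, 139.0]]
[248 243 237 228 201 181 223 255 255 255 247 202 170 146 121 113 112 113
 113 114] [190 191 191 190 198 234 255 255 255 232 136  96  93  95  94  93  93  94
  98 117] [ 93  94  94  96  94  93  93  94 108 159 220 236 237 229 202 152 107  95
  94  89] [ 69  70  67  68  68  69  65  68  83 130 181 212 243 255 255 255 255 255
 255 255 255 255 255] [198 198 197 198 199 198 198 202 227 252 255 255 222 115  91  93  94  93
  94  95]
```

View pics/w1c.png

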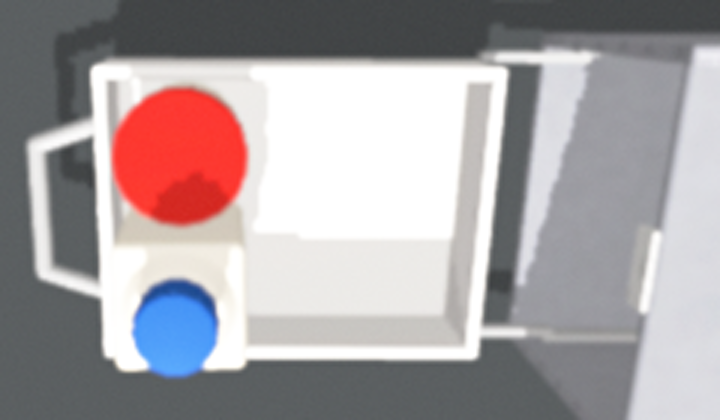

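```bash
python3 -c "
from h import *
go((.4105,-.240,.20,77.3),(.4105,-.240,.048,77.3))"
```

```text
(0.4105, -0.24, 0.2, 77.3) -> [-0.2847, -0.1459, 0.0505] roll 0.0336
(0.4105, -0.24, 0.048, 77.3) -> [-0.2847, -0.1459, 0.2025] roll 0.0336
```

>>> {"method": "apply_moves", "body": {
  "delta_pos": [
    [-0.285,-0.146,0.05],
    [-0.285,-0.146,0.05],
    [-0.285,-0.146,0.05],
    [-0.285,-0.146,0.05],
    [-0.285,-0.146,0.05],
    [-0.285,-0.146,0.05],
    [-0.285,-0.146,0.05],
    [-0.285,-0.146,0.05],
    [-0.285,-0.146,0.05],
    [-0.285,-0.146,0.08]
  ],
  "roll": [0.0336,0.0336,0.0336,0.0336,0.0336,0.0336,0.0336,0.0336,0.0336,0.0336],
  "fingers": [-1,-1,-1,-1,-1,-1,-1,-1,-1,-1]
}}

```text
t: 2.75
tool_pos: [0.4128, -0.2456, 0.1748]
tool_rot: [179.3, 0.2, 76.9]
force: [1.3, 0.4, -1.5]
finger_gap: 0.999
grip_force: 0.0
```

```bash
python3 -c "
from h import *
c=cam('wrist','w2');st()
for k in blobs(c,(105,140,40),(128,255,255),300)[1]: print(rect(c,k,.08),cv2.boundingRect(k))
go((.4105,-.240,.048,77.3))
"
```

```text
{'t': 2.8, 'tool_pos': [0.409, -0.24, 0.167], 'tool_rot': [-179.773, -0.092, 77.132], 'force': [-0.884, 2.264, -3.438], 'finger_gap': 1.003, 'grip_force': 0.0}
[ 331.1 -377.8  135.3  130.5   81.7] (159, 254, 110, 97)
[ 622.5 -397.2   52.8   44.    41.7] (445, 250, 52, 44)
[ 412.7 -239.2  103.6   34.2   77.9] (234, 125, 36, 101)
(0.4105, -0.24, 0.048, 77.3) -> [0.0008, 0.0016, 0.1194] roll -0.0005
```

View pics/w2.png

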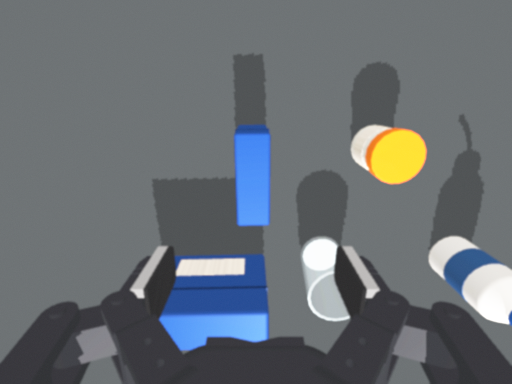

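The slide box's top face spans (236–270, 126–225), upright and between the fingers, and agrees with the first measurement.

>>> {"method": "apply_moves", "body": {
  "delta_pos": [
    [0.001,0.003,0.04],
    [0.001,0.003,0.08],
    [0.001,0.003,0.105],
    [0.001,0.003,0.119],
    [0.001,0.003,0.119],
    [0.001,0.003,0.119],
    [0.001,0.003,0.119],
    [0.001,0.003,0.119],
    [0.001,0.003,0.119],
    [0.001,0.003,0.119],
    [0.001,0.003,0.119],
    [0.001,0.003,0.119],
    [0.001,0.003,0.119]
  ],
  "roll": [-0.002,-0.002,-0.002,-0.002,-0.002,-0.002,-0.002,-0.002,-0.002,-0.002,-0.002,-0.002,-0.002],
  "fingers": [-1,-1,-1,-1,1,1,1,1,1,1,1,1,1],
  "squeeze": 50
}}

```text
t: 3.88
tool_pos: [0.4133, -0.242, 0.052]
tool_rot: [180.0, 0.0, 77.8]
force: [-0.2, -0.6, -0.1]
finger_gap: -0.002
grip_force: 0.0
```

```bash
python3 -c "
from h import *
st()
go((.412,-.240,.20,78),(.655,.0375,.20,90),(.655,.0375,.07,90),(.655,.0375,.066,90))"
```

```text
{'t': 3.883, 'tool_pos': [0.413, -0.242, 0.052], 'tool_rot': [179.987, 0.003, 77.804], 'force': [-0.202, -0.585, -0.13], 'finger_gap': -0.002, 'grip_force': 0.0}
(0.412, -0.24, 0.2, 78) -> [0.0017, -0.0017, -0.148] roll -0.0005
(0.655, 0.0375, 0.2, 90) -> [0.3242, 0.1772, -0.148] roll -0.0339
(0.655, 0.0375, 0.07, 90) -> [0.3242, 0.1772, -0.018] roll -0.0339
(0.655, 0.0375, 0.066, 90) -> [0.3242, 0.1772, -0.014] roll -0.0339
```

```bash
python3 -c "
from h import *
c=cam('wrist','w3');cam('top','t3');st()
for k in blobs(c,(105,140,40),(128,255,255),300)[1]: print(rect(c,k,.08),cv2.boundingRect(k))
"
```

```text
{'t': 3.983, 'tool_pos': [0.413, -0.242, 0.052], 'tool_rot': [179.999, 0.002, 77.808], 'force': [-0.526, 0.539, 0.013], 'finger_gap': -0.001, 'grip_force': 0.0}
[ 417.6 -219.    72.2   34.    77.6] (223, 145, 62, 121)
```

View pics/w3.png

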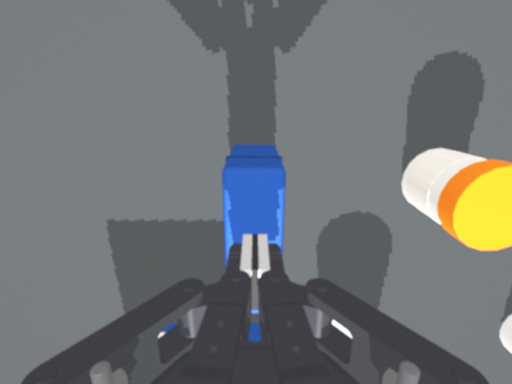

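The fingers are shut over the box at (255,250) with no grip, so they missed it. I need to check the box's position and height across two views.

```bash
python3 -c "
from h import *
a=cam('top');b=cam('wrist')
for c in(a,b):
  for k in blobs(c,(105,140,40),(128,255,255),60)[1]: print(rect(c,k,.08),rect(c,k,.03),cv2.boundingRect(k))
p=robot.sense()['tool_pos'];print(proj(b,p),proj(b,np.array(p)+[0,0,.03]),proj(b,np.array(p)-[0,0,.03]))
v=b['view'];print('cam',-v[:3,:3].T@v[:3,3])
h=cv2.cvtColor(b['color'],cv2.COLOR_BGR2HSV)
for r in range(140,240,8):
  q=np.where((h[r,200:310,0]>105)&(h[r,200:310,0]<128)&(h[r,200:310,1]>140))[0]+200
  print(r,q.min() if len(q) else 0,q.max() if len(q) else 0,h[r,255].tolist())
"
```

```text
[ 324.8 -379.1   76.4  144.1   77.5] [ 323.5 -392.3   79.2  149.4   77.5] (373, 243, 34, 53)
[ 418.9 -203.9   37.3   34.7   88.6] [ 421.1 -210.8   38.7   35.9   88.6] (321, 229, 14, 13)
[ 668.7 -452.4   26.9   37.8   36.4] [ 680.  -468.3   27.9   39.2   36.4] (403, 144, 14, 12)
[639.6 437.3 105.1 135.6  87.3] [649.9 453.9 109.  140.5  87.3] (91, 138, 36, 47)
[ 399.9 -304.9   14.3    8.    77.8] [ 389.2 -354.8   19.3   10.8   77.8] (249, 324, 13, 18)
[ 417.7 -218.6   71.5   34.1   77.5] [ 413.1 -238.6   96.2   45.8   77.5] (223, 145, 63, 120)
[[254.46692357 225.49828005]] [[254.45007562 248.0953986 ]] [[254.47939315 208.77360018]]
cam [ 0.43084969 -0.16075301  0.22449557]
140 0 0 [105, 16, 95]
148 233 275 [110, 185, 165]
156 230 278 [110, 182, 147]
164 226 281 [110, 183, 164]
172 223 284 [110, 187, 202]
180 223 284 [110, 188, 205]
188 223 284 [110, 185, 203]
196 223 284 [110, 185, 203]
204 224 284 [110, 188, 201]
212 224 283 [110, 186, 202]
220 224 283 [110, 186, 202]
228 224 283 [110, 189, 202]
236 224 282 [150, 9, 57]
```

>>> {"method": "apply_moves", "body": {
  "delta_pos": [
    [0,0,-0.01],
    [0,0,-0.02],
    [0,0,-0.03],
    [0,0,-0.05],
    [0,0,-0.07],
    [0,0,-0.1],
    [0,0,-0.1],
    [0,0,-0.1],
    [0,0,-0.1]
  ],
  "roll": [0,0,0,0,0,0,0,0,0],
  "fingers": [1,1,1,1,1,1,1,-1,-1]
}}

```text
t: 4.83
tool_pos: [0.4129, -0.2415, 0.1519]
tool_rot: [-180.0, -0.0, 77.8]
force: [0.5, -0.1, -0.4]
finger_gap: 0.277
grip_force: 0.0
```

```bash
python3 -c "
from h import *
c=cam('wrist','w4');st()
for k in blobs(c,(105,140,40),(128,255,255),300)[1]: print(rect(c,k,.08),rect(c,k,.05),cv2.boundingRect(k))
h=cv2.cvtColor(c['color'],cv2.COLOR_BGR2HSV)
for r in range(100,250,10):
  q=np.where((h[r,200:310,0]>105)&(h[r,200:310,0]<128)&(h[r,200:310,1]>140))[0]+200
  print(r,q.min() if len(q) else 0,q.max() if len(q) else 0,h[r,255].tolist())
"
```

```text
{'t': 4.883, 'tool_pos': [0.413, -0.241, 0.151], 'tool_rot': [-179.9, -0.039, 77.82], 'force': [0.068, 0.312, -0.378], 'finger_gap': 0.359, 'grip_force': 0.0}
[ 273.7 -418.7   63.9   16.8   38.8] [ 254.4 -450.4   71.8   18.9   38.8] (149, 337, 32, 35)
[ 619.8 -395.7   53.6   46.    45.8] [ 643.  -424.5   60.2   51.6   45.8] (457, 268, 55, 48)
[ 376.2 -366.4   97.3   49.4   77.8] [ 369.5 -391.6  109.2   55.4   77.8] (224, 267, 45, 75)
[ 413.2 -238.5  104.5   34.5   77.5] [ 411.1 -248.1  117.3   38.7   77.5] (236, 131, 38, 109)
100 0 0 [102, 14, 89]
110 0 0 [105, 11, 89]
120 0 0 [102, 14, 89]
130 0 0 [112, 92, 116]
140 237 272 [110, 187, 164]
150 236 273 [108, 181, 247]
160 236 273 [108, 178, 248]
170 236 273 [108, 175, 249]
180 236 273 [108, 170, 250]
190 236 272 [108, 170, 250]
200 236 272 [107, 167, 251]
210 236 272 [107, 161, 251]
220 236 271 [107, 159, 252]
230 237 271 [107, 153, 252]
240 0 0 [111, 113, 145]
```

View pics/w4.png

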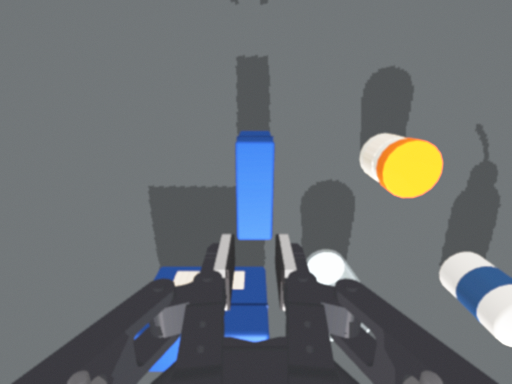

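The box is untouched at (236–273, 139–238), and the fingertips at row 235 look shorter than the TCP suggests. I'll go lower, let the arm settle, then close.

>>> {"method": "apply_moves", "body": {
  "delta_pos": [
    [0,0,0.0],
    [0,0,0.0],
    [0,0,0.0],
    [0,0,0.0],
    [0,0,0.03],
    [0,0,0.06],
    [0,0,0.09],
    [0,0,0.115],
    [0,0,0.118],
    [0,0,0.118],
    [0,0,0.118],
    [0,0,0.118],
    [0,0,0.118],
    [0,0,0.118],
    [0,0,0.118],
    [0,0,0.118],
    [0,0,0.118],
    [0,0,0.118]
  ],
  "roll": [0,0,0,0,0,0,0,0,0,0,0,0,0,0,0,0,0,0],
  "fingers": [-1,-1,-1,-1,-1,-1,-1,-1,-1,-1,-1,0.8,0.8,0.8,0.8,0.8,0.8,0.8],
  "squeeze": 45
}}

```text
t: 6.38
tool_pos: [0.4136, -0.242, 0.0348]
tool_rot: [179.9, -0.0, 77.8]
force: [-0.2, 1.4, 6.0]
finger_gap: 0.393
grip_force: 44.7
```

```bash
python3 -c "
from h import *
c=cam('wrist','w5');st()
for k in blobs(c,(105,140,40),(128,255,255),300)[1]: print(rect(c,k,.08),cv2.boundingRect(k))
g=cv2.cvtColor(c['color'],cv2.COLOR_BGR2HSV)
print(g[215:300:5,235].tolist())
"
```

```text
{'t': 6.433, 'tool_pos': [0.414, -0.242, 0.035], 'tool_rot': [179.925, -0.006, 77.805], 'force': [-1.389, 0.652, 5.789], 'finger_gap': 0.396, 'grip_force': 44.731}
[ 414.8 -236.3  109.2   34.3   77.7] (220, 149, 71, 187)
[[107, 168, 251], [107, 166, 251], [107, 165, 252], [107, 164, 252], [107, 162, 252], [107, 160, 252], [107, 158, 252], [106, 157, 253], [106, 155, 253], [106, 153, 253], [106, 151, 253], [106, 151, 253], [106, 148, 253], [106, 147, 254], [106, 145, 254], [105, 142, 254], [105, 140, 254]]
```

```bash
python3 -c "
from h import *
go((.655,.035,.17,90),(.655,.035,.054,90))"
```

```text
(0.655, 0.035, 0.17, 90) -> [0.3218, 0.1774, -0.1352] roll -0.0339
(0.655, 0.035, 0.054, 90) -> [0.3218, 0.1774, -0.0192] roll -0.0339
```

>>> {"method": "apply_moves", "body": {
  "delta_pos": [
    [0,0,-0.02],
    [0,0,-0.05],
    [0,0,-0.09],
    [0,0,-0.12],
    [0,0,-0.135],
    [0.02,0.011,-0.135],
    [0.05,0.028,-0.135],
    [0.085,0.047,-0.135],
    [0.12,0.066,-0.135],
    [0.155,0.085,-0.135],
    [0.19,0.105,-0.135],
    [0.225,0.124,-0.135],
    [0.26,0.143,-0.135],
    [0.29,0.16,-0.135],
    [0.31,0.171,-0.135],
    [0.322,0.177,-0.135],
    [0.322,0.177,-0.135],
    [0.322,0.177,-0.135],
    [0.322,0.177,-0.135]
  ],
  "roll": [0,0,0,0,0,-0.01,-0.02,-0.034,-0.034,-0.034,-0.034,-0.034,-0.034,-0.034,-0.034,-0.034,-0.034,-0.034,-0.034],
  "fingers": [0.8,0.8,0.8,0.8,0.8,0.8,0.8,0.8,0.8,0.8,0.8,0.8,0.8,0.8,0.8,0.8,0.8,0.8,0.8]
}}

```text
t: 8.02
tool_pos: [0.6529, 0.0333, 0.1685]
tool_rot: [-179.9, 0.1, 89.9]
force: [-1.0, -0.2, -1.9]
finger_gap: 0.396
grip_force: 46.1
```

```bash
python3 -c "
from h import *
c=cam('wrist','w6');st();zt=robot.sense()['tool_pos'][2]-.035+.08
for k in blobs(c,(105,140,40),(128,255,255),300)[1]: print(rect(c,k,zt),cv2.boundingRect(k))
L=blobs(c,(0,0,170),(180,40,255),100)[1]
for k in L: print(rect(c,k,.062),cv2.boundingRect(k))
go((.655,.035,.054,90))
"
```

```text
{'t': 8.067, 'tool_pos': [0.653, 0.033, 0.169], 'tool_rot': [-179.923, 0.092, 89.879], 'force': [0.534, -0.958, -1.055], 'finger_gap': 0.396, 'grip_force': 46.122}
[588.   54.6  26.2  20.   55. ] (103, 206, 47, 43)
[653.1  39.3 108.   34.2  89.9] (221, 150, 70, 185)
[579.2  32.3 142.1 196.   89.9] (84, 111, 196, 132)
[710.6  59.7  34.1  99.1  10.3] (288, 107, 37, 97)
[846.4   1.5 214.2 232.8  89.1] (324, 104, 188, 189)
(0.655, 0.035, 0.054, 90) -> [0.002, 0.0019, 0.1149] roll -0.0003
```

View pics/w6.png

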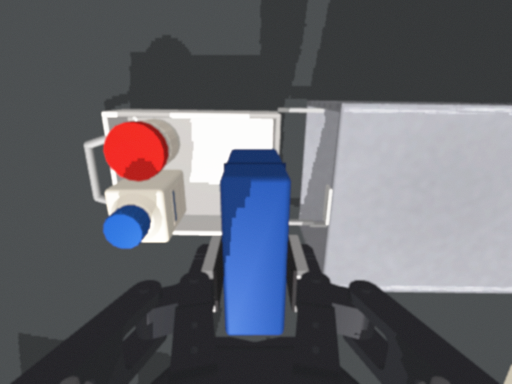

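The box hangs level over the back of the tray at (221–290, 150–335), clear of the white bottle and of the back wall at column 274–281. Now I lower it.

```bash
python3 -c "
from h import *
c={'color':cv2.imread('pics/w6.png')};d=capture('wrist');c.update(K=d['K'],view=d['view']);st()
print(np.round(pts(c,[(104,113),(281,113),(274,118),(110,118)],.062)*1000))"
```

```text
{'t': 8.117, 'tool_pos': [0.653, 0.033, 0.169], 'tool_rot': [-179.954, 0.068, 89.871], 'force': [0.187, -0.368, -1.549], 'finger_gap': 0.395, 'grip_force': 46.121}
[[508. 101.  62.]
 [679. 101.  62.]
 [672.  96.  62.]
 [513.  97.  62.]]
```

>>> {"method": "apply_moves", "body": {
  "delta_pos": [
    [0.001,0.002,0.03],
    [0.001,0.002,0.065],
    [0.001,0.002,0.095],
    [0.001,0.002,0.105],
    [0.001,0.002,0.11],
    [0.001,0.002,0.112],
    [0.001,0.002,0.114],
    [0.001,0.002,0.116],
    [0.001,0.002,0.116]
  ],
  "roll": [0,0,0,0,0,0,0,0,0],
  "fingers": [0.8,0.8,0.8,0.8,0.8,0.8,0.8,0.8,0.8]
}}

```text
t: 8.87
tool_pos: [0.6842, 0.0345, 0.085]
tool_rot: [176.0, -0.2, 90.0]
force: [-12.1, 3.5, 84.9]
finger_gap: 0.397
grip_force: 123.9
```

>>> {"method": "apply_moves", "body": {
  "delta_pos": [
    [0,0,-0.03],
    [0,0,-0.07],
    [0,0,-0.1],
    [0,0,-0.115],
    [0,0,-0.115],
    [0,0,-0.115]
  ],
  "roll": [0,0,0,0,0,0],
  "fingers": [0.8,0.8,0.8,0.8,0.8,0.8]
}}

```text
t: 9.37
tool_pos: [0.656, 0.0352, 0.1686]
tool_rot: [179.9, -0.0, 89.9]
force: [-0.3, 0.1, -2.2]
finger_gap: 0.395
grip_force: 89.2
```

```bash
python3 -c "
from h import *
c=cam('wrist');d=cam('scene');st();zt=robot.sense()['tool_pos'][2]-.035+.08
for k in blobs(c,(105,140,40),(128,255,255),300)[1]: print(rect(c,k,zt),cv2.boundingRect(k))
for k in blobs(c,(0,0,170),(180,40,255),100)[1]: print(rect(c,k,.062),cv2.boundingRect(k))
cv2.imwrite('pics/w7.png',np.hstack([cv2.resize(c['color'],(400,300)),cv2.resize(d['color'][100:300,200:400],(400,300),interpolation=cv2.INTER_CUBIC)]))
"
```

```text
{'t': 9.467, 'tool_pos': [0.654, 0.036, 0.166], 'tool_rot': [-179.751, -0.004, 89.997], 'force': [-0.219, 0.212, -2.311], 'finger_gap': 0.399, 'grip_force': 89.163}
[608.   53.   25.9  20.   64.1] (141, 209, 43, 43)
[655.7  35.9 116.   36.4  89. ] (219, 152, 71, 191)
[ 997.7 -235.2   11.9   47.7   16.4] (502, 358, 10, 26)
[6.201e+02 3.220e+01 2.064e+02 1.442e+02 6.000e-01] (117, 111, 207, 135)
[848.4   0.9 214.4 239.4  89.1] (320, 107, 192, 188)
```

View pics/w7.png

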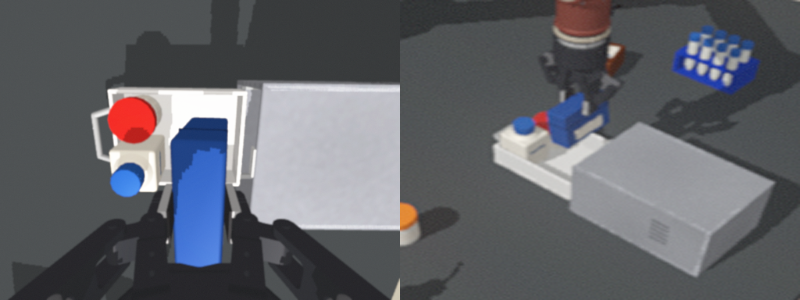

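The last picture shows the tray has been pushed in about 30 mm, because the box caught the back wall. The box is still gripped but slightly turned. The free zone is now centred under the TCP, so I'll set the box there softly and then pull the tray back out by its handle.

>>> {"method": "apply_moves", "body": {
  "delta_pos": [
    [0,0.003,0.02],
    [0,0.003,0.05],
    [0,0.003,0.075],
    [0,0.003,0.09],
    [0,0.003,0.098],
    [0,0.003,0.102],
    [0,0.003,0.102],
    [0,0.003,0.102]
  ],
  "roll": [0,0,0,0,0,0,0,0],
  "fingers": [0.8,0.8,0.8,0.8,0.8,0.8,0.8,0.8],
  "squeeze": 25
}}

```text
t: 10.13
tool_pos: [0.6597, 0.0362, 0.0662]
tool_rot: [180.0, 0.0, 90.0]
force: [0.8, -0.4, -0.5]
finger_gap: 0.394
grip_force: 89.0
```

```bash
python3 -c "
from h import *
c=cam('wrist');st();zt=.1
for k in blobs(c,(105,140,40),(128,255,255),300)[1]: print(rect(c,k,zt),cv2.boundingRect(k))
L=blobs(c,(0,0,170),(180,40,255),100)[1]
for k in L: print(rect(c,k,.062),cv2.boundingRect(k))
g=cv2.cvtColor(c['color'],cv2.COLOR_BGR2GRAY)
for r in (100,110,120,140):print(r,g[r,60:380:4].tolist())
np.savez('w8.npz',**c)
"
```

```text
{'t': 10.183, 'tool_pos': [0.66, 0.036, 0.067], 'tool_rot': [179.884, 0.01, 90.046], 'force': [0.341, 0.376, -1.807], 'finger_gap': 0.397, 'grip_force': 89.044}
[555.9  -1.8  63.3  18.8  41.1] (57, 278, 73, 63)
[659.4  31.7 123.8  38.6  89.2] (219, 151, 72, 192)
[ 755.7 -110.2   13.3   28.4   37.5] (360, 364, 21, 20)
[803.1 -10.6  94.6 251.3  16.5] (381, 119, 131, 265)
[6.205e+02 4.190e+01 1.973e+02 1.281e+02 3.000e-01] (46, 119, 305, 175)
100 [81, 80, 80, 81, 82, 82, 82, 82, 67, 65, 64, 61, 58, 59, 59, 59, 59, 58, 58, 59, 60, 61, 59, 59, 60, 58, 60, 57, 59, 59, 58, 59, 58, 59, 60, 59, 57, 58, 59, 59, 56, 58, 59, 59, 58, 59, 57, 56, 57, 59, 59, 60, 58, 58, 59, 60, 57, 60, 58, 59, 59, 59, 58, 59, 59, 59, 57, 58, 58, 58, 57, 60, 60, 58, 59, 59, 58, 59, 58, 60]
110 [80, 82, 82, 84, 81, 71, 58, 59, 60, 59, 57, 57, 77, 77, 59, 59, 60, 59, 60, 58, 59, 59, 60, 59, 59, 58, 60, 59, 60, 57, 59, 59, 58, 59, 59, 59, 59, 59, 58, 60, 57, 60, 60, 59, 59, 59, 59, 59, 58, 58, 58, 59, 59, 57, 61, 57, 60, 58, 58, 57, 59, 59, 58, 59, 59, 89, 98, 99, 98, 105, 102, 102, 105, 109, 110, 113, 112, 113, 112, 112]
120 [82, 81, 81, 82, 83, 80, 58, 64, 94, 113, 135, 163, 168, 167, 163, 161, 162, 163, 158, 160, 158, 158, 157, 157, 157, 157, 142, 143, 142, 142, 130, 131, 130, 129, 120, 121, 121, 120, 113, 114, 114, 113, 100, 102, 100, 100, 88, 88, 88, 86, 78, 79, 79, 80, 71, 72, 73, 70, 67, 67, 67, 68, 63, 63, 64, 115, 136, 119, 161, 163, 215, 176, 126, 100, 99, 98, 98, 107, 97, 103]
140 [82, 83, 101, 253, 233, 150, 151, 152, 152, 153, 150, 140, 125, 144, 166, 148, 167, 186, 185, 178, 176, 173, 174, 177, 172, 170, 169, 193, 216, 216, 216, 215, 216, 216, 215, 235, 253, 253, 254, 253, 253, 253, 253, 253, 253, 253, 253, 239, 216, 217, 217, 217, 217, 217, 217, 217, 217, 217, 217, 220, 253, 253, 253, 253, 253, 216, 167, 168, 167, 228, 253, 178, 137, 138, 138, 138, 138, 137, 138, 138]
```

```bash
python3 -c "
from h import *
c=dict(np.load('w8.npz'));print(np.round(pts(c,[(71,140),(78,140),(299,140),(318,140)],.062)*1000))
h=cv2.cvtColor(c['color'],cv2.COLOR_BGR2HSV)
for r in list(range(150,210,6))+[250,300,320,340]:
  m=np.where((h[r,180:330,0]>100)&(h[r,180:330,0]<128)&(h[r,180:330,1]>100))[0]+180
  print(r,m.min() if len(m) else 0,m.max() if len(m) else 0,h[r,255].tolist())"
```

```text
[[544.  93.  62.]
 [549.  93.  62.]
 [688.  93.  62.]
 [700.  93.  62.]]
150 0 0 [114, 50, 139]
156 242 290 [109, 196, 108]
162 236 290 [110, 189, 108]
168 230 290 [110, 192, 109]
174 225 290 [110, 189, 109]
180 220 289 [109, 192, 126]
186 219 289 [110, 194, 134]
192 219 289 [110, 189, 190]
198 220 289 [110, 190, 197]
204 220 288 [110, 186, 202]
250 221 288 [110, 182, 206]
300 223 284 [110, 170, 217]
320 223 284 [110, 168, 221]
340 242 267 [110, 162, 212]
```

>>> {"method": "apply_moves", "body": {
  "delta_pos": [
    [0,0,0.003],
    [0,0,0.005],
    [0,0,0.007],
    [0,0,0.008],
    [0,0,0.008]
  ],
  "roll": [0,0,0,0,0],
  "fingers": [0.6,0.6,0.6,0.6,0.6],
  "squeeze": 20
}}

```text
t: 10.6
tool_pos: [0.659, 0.0365, 0.0576]
tool_rot: [-180.0, -0.0, 90.1]
force: [0.0, 0.1, -1.8]
finger_gap: 0.396
grip_force: 89.1
```

>>> {"method": "apply_moves", "body": {
  "delta_pos": [
    [0,0,0.002],
    [0,0,0.004],
    [0,0,0.006],
    [0,0,0.006]
  ],
  "roll": [0,0,0,0],
  "fingers": [0.6,0.6,0.6,0.6]
}}

```text
t: 10.93
tool_pos: [0.6588, 0.0365, 0.0512]
tool_rot: [-179.9, 0.0, 90.0]
force: [-0.5, -0.0, -2.0]
finger_gap: 0.394
grip_force: 89.1
```

>>> {"method": "apply_moves", "body": {
  "delta_pos": [
    [0,0,0.002],
    [0,0,0.004],
    [0,0,0.006],
    [0,0,0.006]
  ],
  "roll": [0,0,0,0],
  "fingers": [0.6,0.6,0.6,0.6]
}}

```text
t: 11.27
tool_pos: [0.6593, 0.0363, 0.0483]
tool_rot: [180.0, -0.0, 90.0]
force: [-5.2, 0.1, 10.3]
finger_gap: 0.398
grip_force: 89.5
```

>>> {"method": "apply_moves", "body": {
  "delta_pos": [
    [0,0,0],
    [0,0,0],
    [0,0,0],
    [0,0,0],
    [0,0,0],
    [0,0,-0.02],
    [0,0,-0.06],
    [0,0,-0.1],
    [0,0,-0.12],
    [0,0,-0.12],
    [0,0,-0.12]
  ],
  "roll": [0,0,0,0,0,0,0,0,0,0,0],
  "fingers": [-0.3,-0.3,-0.3,-0.3,-0.3,-0.3,-0.3,-0.3,-0.3,-0.3,-0.3]
}}

```text
t: 12.18
tool_pos: [0.6605, 0.0362, 0.168]
tool_rot: [179.7, -0.0, 90.0]
force: [-1.1, 0.8, 0.3]
finger_gap: 0.651
grip_force: 0.0
```

```bash
python3 -c "
from h import *
c=cam('wrist','w9');st();zt=.097
for n,lo,hi,z in [('red',(0,170,130),(6,255,255),.087),('blue',(105,140,40),(128,255,255),.097),('light',(0,0,170),(180,40,255),.062)]:
  for k in blobs(c,lo,hi,150)[1]: print(n,rect(c,k,z),cv2.boundingRect(k))
h=cv2.cvtColor(c['color'],cv2.COLOR_BGR2HSV)
for r in range(110,240,8):
  m=np.where((h[r,180:330,0]>100)&(h[r,180:330,0]<128)&(h[r,180:330,1]>100))[0]+180
  print(r,m.min() if len(m) else 0,m.max() if len(m) else 0,h[r,255].tolist())
go((.474,.0365,.20,90))"
```

```text
{'t': 12.233, 'tool_pos': [0.659, 0.037, 0.166], 'tool_rot': [179.976, -0.018, 90.056], 'force': [0.305, 0.978, -0.226], 'finger_gap': 0.644, 'grip_force': 0.0}
red [577.6  68.8  56.6  52.7  44.2] (133, 126, 62, 58)
blue [565.9  -3.9  48.7  37.5  64.1] (135, 210, 44, 43)
blue [668.5  39.  103.4  32.7  89.4] (245, 132, 37, 108)
light [1000.4 -225.8   13.2   66.    16.5] (501, 348, 11, 36)
light [620.3  32.3 205.9 144.1   0.7] (112, 112, 207, 135)
light [8.507e+02 3.000e-01 2.146e+02 2.462e+02 8.920e+01] (315, 109, 197, 187)
110 0 0 [105, 9, 59]
118 0 0 [17, 8, 217]
126 0 0 [20, 7, 220]
134 247 276 [110, 191, 107]
142 245 281 [110, 189, 158]
150 245 281 [110, 195, 195]
158 245 281 [109, 191, 196]
166 245 281 [110, 186, 201]
174 245 280 [110, 183, 202]
182 245 280 [110, 183, 204]
190 245 280 [110, 181, 206]
198 245 280 [110, 180, 210]
206 245 279 [110, 175, 211]
214 245 279 [110, 175, 213]
222 245 279 [110, 173, 215]
230 245 279 [110, 173, 215]
238 246 278 [110, 171, 201]
(0.474, 0.0365, 0.2, 90) -> [0.0001, -0.1852, -0.034] roll 0.0002
```

The box stands upright in the tray at x ≈ 0.668, but the tray is 36 mm too far in. I'll grip the +y side wall in the free zone and pull the tray back out.

```bash
python3 -c "
from h import *
go((.622,.101,.16,180),(.622,.101,.028,180))"
```

```text
(0.622, 0.101, 0.16, 180) -> [0.0645, -0.0371, 0.006] roll -0.2498
(0.622, 0.101, 0.028, 180) -> [0.0645, -0.0371, 0.138] roll -0.2498
```

>>> {"method": "apply_moves", "body": {
  "delta_pos": [
    [0.03,-0.02,0],
    [0.06,-0.035,0],
    [0.0645,-0.037,0],
    [0.0645,-0.037,0],
    [0.0645,-0.037,0],
    [0.0645,-0.037,0],
    [0.0645,-0.037,0],
    [0.0645,-0.037,0],
    [0.0645,-0.037,0],
    [0.0645,-0.037,0],
    [0.0645,-0.037,0],
    [0.0645,-0.037,0],
    [0.0645,-0.037,0],
    [0.0645,-0.037,0],
    [0.0645,-0.037,0.03],
    [0.0645,-0.037,0.06],
    [0.0645,-0.037,0.09],
    [0.0645,-0.037,0.12],
    [0.0645,-0.037,0.136],
    [0.0645,-0.037,0.138]
  ],
  "roll": [-0.02,-0.04,-0.06,-0.08,-0.1,-0.12,-0.14,-0.16,-0.18,-0.2,-0.22,-0.24,-0.25,-0.25,-0.25,-0.25,-0.25,-0.25,-0.25,-0.25],
  "fingers": [0.3,0.3,0.3,0.3,0.3,0.3,0.3,0.3,0.3,0.3,0.3,0.3,0.3,0.3,0.3,0.3,0.3,0.3,0.3,0.3],
  "squeeze": 30
}}

```text
t: 13.9
tool_pos: [0.6178, 0.1003, 0.0224]
tool_rot: [-179.9, -0.6, 180.0]
force: [0.5, -0.4, 0.3]
finger_gap: 0.352
grip_force: 0.0
```

>>> {"method": "apply_moves", "body": {
  "delta_pos": [
    [0,0,0],
    [0,0,0],
    [0,0,0],
    [0,0,0],
    [0,0,0],
    [0,0,0],
    [0,0,0]
  ],
  "roll": [0,0,0,0,0,0,0],
  "fingers": [0.3,0.3,1,1,1,1,1]
}}

```text
t: 14.48
tool_pos: [0.6234, 0.0988, 0.0294]
tool_rot: [-179.9, 0.2, 180.0]
force: [-0.5, -3.8, 6.2]
finger_gap: 0.038
grip_force: 29.9
```

>>> {"method": "apply_moves", "body": {
  "delta_pos": [
    [0.004,0,0],
    [0.01,0,0],
    [0.016,0,0],
    [0.022,0,0],
    [0.028,0,0],
    [0.033,0,0],
    [0.037,0,0],
    [0.039,0,0],
    [0.039,0,0],
    [0.039,0,0],
    [0.039,0,0],
    [0.039,0,0],
    [0.039,0,0],
    [0.039,0,-0.03],
    [0.039,0,-0.07],
    [0.039,0,-0.11],
    [0.039,0,-0.14],
    [0.039,0,-0.14]
  ],
  "roll": [0,0,0,0,0,0,0,0,0,0,0,0,0,0,0,0,0,0],
  "fingers": [1,1,1,1,1,1,1,1,1,0.3,0.3,0.3,0.3,0.3,0.3,0.3,0.3,0.3]
}}

```text
t: 15.98
tool_pos: [0.5876, 0.1026, 0.1749]
tool_rot: [179.8, 0.8, -179.9]
force: [0.7, 0.1, 0.9]
finger_gap: 0.351
grip_force: 0.0
```

```bash
python3 -c "
from h import *
st()
c=cam('top')
for n,lo,hi,z in [('red',(0,170,130),(6,255,255),.087),('orange',(8,170,150),(20,255,255),.07),('blue',(108,150,60),(125,255,255),.097)]:
  for k in blobs(c,lo,hi,20)[1]: print(n,rect(c,k,z),cv2.boundingRect(k))
c=cam('wrist','w10')
for n,lo,hi,z in [('red',(0,170,130),(6,255,255),.087),('blue',(105,140,40),(128,255,255),.097)]:
  for k in blobs(c,lo,hi,150)[1]: print(n,rect(c,k,z),cv2.boundingRect(k))
go((.632,.035,.16,90))"
```

```text
{'t': 15.983, 'tool_pos': [0.588, 0.103, 0.175], 'tool_rot': [179.79, 0.786, -179.904], 'force': [0.745, 0.104, 0.896], 'finger_gap': 0.351, 'grip_force': 0.0}
red [5.353e+02 6.110e+01 4.690e+01 2.620e+01 3.000e-01] (231, 187, 10, 17)
orange [ 567.2 -238.7   26.1   49.5   62.4] (334, 179, 12, 16)
blue [ 325.2 -374.    74.7  141.9   77.7] (373, 243, 34, 53)
blue [538.1  10.1  23.1  26.2  89.9] (249, 189, 9, 10)
blue [623.2  18.8  52.5  32.5  89.8] (241, 159, 19, 12)
blue [ 663.5 -447.4   26.3   34.    42.7] (403, 145, 14, 11)
blue [636.7 431.5  99.8 133.8  88.7] (91, 138, 36, 46)
red [536.6  67.9  52.1  52.2  89.4] (188, 105, 58, 59)
blue [616.2  37.7  97.   56.4  90. ] (138, 192, 100, 54)
blue [627.1 334.8 134.2  40.   17. ] (470, 163, 42, 117)
blue [540.2  -2.5  35.9  44.5   6.9] (110, 119, 51, 43)
(0.632, 0.035, 0.16, 90) -> [-0.0484, -0.0668, 0.0089] roll 0.2503
```

>>> {"method": "apply_moves", "body": {
  "delta_pos": [
    [-0.02,-0.03,0],
    [-0.039,-0.067,0],
    [-0.039,-0.067,0],
    [-0.039,-0.067,0],
    [-0.039,-0.067,0],
    [-0.039,-0.067,0],
    [-0.039,-0.067,0],
    [-0.039,-0.067,0],
    [-0.039,-0.067,0],
    [-0.039,-0.067,0],
    [-0.039,-0.067,0],
    [-0.039,-0.067,0],
    [-0.039,-0.067,0],
    [-0.039,-0.067,0],
    [-0.039,-0.067,0],
    [-0.039,-0.067,0]
  ],
  "roll": [0.02,0.04,0.06,0.08,0.1,0.12,0.14,0.16,0.18,0.2,0.22,0.24,0.25,0.25,0.25,0.25],
  "fingers": [-0.25,-0.25,-0.25,-0.25,-0.25,-0.25,-0.25,-0.25,-0.25,-0.25,-0.25,-0.25,-0.25,-0.25,-0.25,-0.25]
}}

```text
t: 17.42
tool_pos: [0.6214, 0.0341, 0.1665]
tool_rot: [-179.9, 0.0, 90.2]
force: [-0.3, -0.2, 0.6]
finger_gap: 0.628
grip_force: 0.0
```

```bash
python3 -c "
from h import *
c=cam('wrist','w11');st()
for n,lo,hi,z in [('red',(0,170,130),(6,255,255),.087),('blue',(105,140,40),(128,255,255),.097)]:
  for k in blobs(c,lo,hi,150)[1]: print(n,rect(c,k,z),cv2.boundingRect(k))
g=cv2.cvtColor(c['color'],cv2.COLOR_BGR2GRAY)
for r in (116,122,130):print(g[r,270:330:2].tolist())
print(pts(c,[(270,125),(290,125),(310,125)],.062)[:,0],pts(c,[(270,125),(290,125),(310,125)],.017)[:,0])
go((.627,.035,.05,90))"
```

```text
{'t': 17.467, 'tool_pos': [0.622, 0.034, 0.167], 'tool_rot': [-179.896, 0.003, 90.125], 'force': [0.276, -0.619, -0.445], 'finger_gap': 0.62, 'grip_force': 0.0}
red [539.2  69.6  56.2  52.8  44.6] (133, 123, 63, 59)
blue [528.8  -4.3  48.9  37.4  43.8] (135, 208, 45, 43)
blue [629.7  39.3 102.2  32.7  89.9] (246, 130, 38, 108)
[226, 226, 227, 226, 226, 225, 226, 225, 226, 250, 253, 253, 253, 252, 252, 252, 251, 251, 250, 250, 254, 253, 131, 83, 84, 83, 86, 84, 86, 83]
[224, 224, 225, 224, 224, 225, 224, 224, 224, 225, 253, 254, 254, 254, 254, 253, 184, 176, 178, 241, 254, 250, 107, 84, 86, 85, 85, 85, 86, 84]
[58, 57, 57, 68, 155, 219, 225, 224, 224, 228, 247, 254, 254, 254, 254, 240, 176, 174, 179, 252, 255, 219, 91, 85, 85, 85, 85, 84, 86, 86]
[0.63618044 0.65558602 0.67498566] [0.63852137 0.66107809 0.68362789]
(0.627, 0.035, 0.05, 90) -> [0.001, 0.0053, 0.1169] roll 0.0003
```

>>> {"method": "apply_moves", "body": {
  "delta_pos": [
    [0.001,0.0075,0.03],
    [0.001,0.0075,0.06],
    [0.001,0.0075,0.09],
    [0.001,0.0075,0.11],
    [0.001,0.0075,0.117],
    [0.001,0.0075,0.117],
    [0.001,0.0075,0.117],
    [0.001,0.0075,0.117],
    [0.001,0.0075,0.117],
    [0.001,0.0075,0.117],
    [0.001,0.0075,0.117],
    [0.001,0.0075,0.117],
    [0.001,0.0075,0.117]
  ],
  "roll": [0,0,0,0,0,0,0,0,0,0,0,0,0],
  "fingers": [-0.25,-0.25,-0.25,-0.25,-0.25,-0.25,-0.25,-0.25,0.6,0.6,0.6,0.6,0.6],
  "squeeze": 30
}}

```text
t: 18.55
tool_pos: [0.6309, 0.0349, 0.0526]
tool_rot: [179.8, -0.0, 90.0]
force: [-1.3, -0.7, 6.5]
finger_gap: 0.4
grip_force: 31.6
```

>>> {"method": "apply_moves", "body": {
  "delta_pos": [
    [0,0,-0.003],
    [0,0,-0.005],
    [0,0.005,-0.005],
    [0,0.011,-0.005],
    [0,0.016,-0.005],
    [0,0.019,-0.005],
    [0,0.019,-0.005],
    [0,0.019,-0.005],
    [0,0.019,-0.003],
    [0,0.019,-0.001],
    [0,0.019,0.0],
    [0,0.019,0.0]
  ],
  "roll": [0,0,0,0,0,0,0,0,0,0,0,0],
  "fingers": [0.6,0.6,0.6,0.6,0.6,0.6,0.6,0.6,0.6,0.6,0.6,0.6]
}}

```text
t: 19.55
tool_pos: [0.6494, 0.0348, 0.0527]
tool_rot: [179.9, -0.0, 90.0]
force: [-1.9, 0.1, 6.8]
finger_gap: 0.404
grip_force: 31.6
```

>>> {"method": "apply_moves", "body": {
  "delta_pos": [
    [0,0,0],
    [0,0,0],
    [0,0,0],
    [0,0,0],
    [0,0,-0.02],
    [0,0,-0.06],
    [0,0,-0.1],
    [0,0,-0.13],
    [0,0,-0.13],
    [0,0,-0.13]
  ],
  "roll": [0,0,0,0,0,0,0,0,0,0],
  "fingers": [-0.3,-0.3,-0.3,-0.3,-0.3,-0.3,-0.3,-0.3,-0.3,-0.3]
}}

```text
t: 20.38
tool_pos: [0.6501, 0.0347, 0.1831]
tool_rot: [179.7, -0.0, 90.0]
force: [-0.0, -0.2, -1.3]
finger_gap: 0.648
grip_force: 0.0
```

```bash
python3 -c "
from h import *
c=cam('wrist','w12');st()
for n,lo,hi,z in [('red',(0,170,130),(6,255,255),.087),('blue',(105,140,40),(128,255,255),.097)]:
  for k in blobs(c,lo,hi,150)[1]: print(n,rect(c,k,z),cv2.boundingRect(k))
g=cv2.cvtColor(c['color'],cv2.COLOR_BGR2GRAY)
for r in (116,122,130):print(g[r,260:310:2].tolist())
print(pts(c,[(260,125),(280,125),(300,125)],.062)[:,0])
go((.562,-.243,.2,180),(.562,-.243,.03,180))
c=cam('top')
for k in blobs(c,(8,170,150),(22,255,255),20)[1]: print(rect(c,k,.07))
"
```

```text
{'t': 20.433, 'tool_pos': [0.649, 0.035, 0.181], 'tool_rot': [179.984, -0.017, 90.056], 'force': [-0.388, 0.268, 0.13], 'finger_gap': 0.65, 'grip_force': 0.0}
red [540.6  69.   55.6  55.1  67.5] (111, 122, 60, 56)
blue [526.5  -2.2  48.8  37.8  58.2] (112, 202, 43, 41)
blue [648.3  39.  102.   32.5  89.8] (236, 129, 34, 102)
[222, 222, 222, 223, 223, 223, 223, 236, 254, 255, 255, 184, 65, 82, 82, 84, 82, 84, 82, 82, 82, 81, 92, 175, 197]
[220, 220, 220, 220, 220, 220, 220, 178, 193, 253, 255, 169, 75, 83, 83, 83, 83, 82, 82, 82, 82, 81, 104, 180, 196]
[52, 51, 51, 72, 180, 218, 216, 172, 208, 254, 252, 114, 67, 82, 83, 83, 82, 82, 83, 83, 82, 82, 132, 196, 196]
[0.65642404 0.67702111 0.69763359]
(0.562, -0.243, 0.2, 180) -> [-0.278, -0.0869, -0.019] roll -0.2498
(0.562, -0.243, 0.03, 180) -> [-0.278, -0.0869, 0.151] roll -0.2498
```

>>> {"method": "apply_moves", "body": {
  "delta_pos": [
    [-0.03,-0.01,-0.02],
    [-0.065,-0.02,-0.02],
    [-0.1,-0.03,-0.02],
    [-0.14,-0.043,-0.02],
    [-0.18,-0.056,-0.02],
    [-0.22,-0.069,-0.02],
    [-0.25,-0.08,-0.02],
    [-0.278,-0.087,-0.02],
    [-0.278,-0.087,-0.02],
    [-0.278,-0.087,-0.02],
    [-0.278,-0.087,-0.02],
    [-0.278,-0.087,-0.02],
    [-0.278,-0.087,-0.02],
    [-0.278,-0.087,-0.02],
    [-0.278,-0.087,-0.02],
    [-0.278,-0.087,-0.02]
  ],
  "roll": [-0.02,-0.04,-0.06,-0.08,-0.1,-0.12,-0.14,-0.16,-0.18,-0.2,-0.22,-0.24,-0.25,-0.25,-0.25,-0.25],
  "fingers": [-1,-1,-1,-1,-1,-1,-1,-1,-1,-1,-1,-1,-1,-1,-1,-1]
}}

```text
t: 21.82
tool_pos: [0.5615, -0.2428, 0.1996]
tool_rot: [179.9, -0.1, 180.0]
force: [-0.8, 0.3, -0.1]
finger_gap: 1.004
grip_force: 0.0
```

```bash
python3 -c "
from h import *
c=cam('wrist','w13');st()
for k in blobs(c,(8,150,120),(28,255,255),100)[1]: 
  print(rect(c,k,.07),cv2.boundingRect(k)); x,y=rect(c,k,.07)[:2]/1000
m,k=blobs(c,(18,150,150),(30,255,255),100)
for q in k: print('top only',rect(c,q,.07))
go((x,y,.2,180),(x,y,.025,180))
"
```

```text
{'t': 21.867, 'tool_pos': [0.562, -0.243, 0.2], 'tool_rot': [179.967, -0.094, 179.986], 'force': [0.516, 0.718, -0.556], 'finger_gap': 1.002, 'grip_force': 0.0}
[ 561.1 -254.7   56.4   56.4   18.7] (218, 149, 51, 50)
top only [ 561.2 -255.    53.    52.9   44.4]
(np.float64(0.5611), np.float64(-0.2547), 0.2, 180) -> [0.0005, -0.0118, -0.0] roll -0.0
(np.float64(0.5611), np.float64(-0.2547), 0.025, 180) -> [0.0005, -0.0118, 0.175] roll -0.0
```

>>> {"method": "apply_moves", "body": {
  "delta_pos": [
    [0,-0.012,0.04],
    [0,-0.012,0.08],
    [0,-0.012,0.12],
    [0,-0.012,0.15],
    [0,-0.012,0.165],
    [0,-0.012,0.17],
    [0,-0.012,0.17],
    [0,-0.012,0.17],
    [0,-0.012,0.17],
    [0,-0.012,0.17],
    [0,-0.012,0.17],
    [0,-0.012,0.17],
    [0,-0.012,0.17]
  ],
  "roll": [0,0,0,0,0,0,0,0,0,0,0,0,0],
  "fingers": [-1,-1,-1,-1,-1,-1,-1,-1,0.4,0.4,0.4,0.4,0.4],
  "squeeze": 35
}}

```text
t: 22.95
tool_pos: [0.5632, -0.2556, 0.0329]
tool_rot: [-179.9, 0.2, -180.0]
force: [-0.2, 0.4, 6.8]
finger_gap: 0.623
grip_force: 35.6
```

```bash
python3 -c "
from h import *
st();go((.60,.066,.18,180),(.60,.066,.05,180))"
```

```text
{'t': 22.95, 'tool_pos': [0.563, -0.256, 0.033], 'tool_rot': [-179.924, 0.178, -179.954], 'force': [-0.158, 0.407, 6.781], 'finger_gap': 0.623, 'grip_force': 35.644}
(0.6, 0.066, 0.18, 180) -> [-0.0371, 0.3216, -0.1471] roll 0.0001
(0.6, 0.066, 0.05, 180) -> [-0.0371, 0.3216, -0.0171] roll 0.0001
```

>>> {"method": "apply_moves", "body": {
  "delta_pos": [
    [0,0,-0.02],
    [0,0,-0.05],
    [0,0,-0.09],
    [0,0,-0.12],
    [0,0,-0.135],
    [-0.002,0.02,-0.135],
    [-0.006,0.05,-0.135],
    [-0.01,0.085,-0.135],
    [-0.014,0.12,-0.135],
    [-0.018,0.155,-0.135],
    [-0.022,0.19,-0.135],
    [-0.026,0.225,-0.135],
    [-0.03,0.26,-0.135],
    [-0.034,0.29,-0.135],
    [-0.037,0.31,-0.135],
    [-0.039,0.322,-0.135],
    [-0.039,0.322,-0.135],
    [-0.039,0.322,-0.135],
    [-0.039,0.322,-0.135]
  ],
  "roll": [0,0,0,0,0,0,0,0,0,0,0,0,0,0,0,0,0,0,0],
  "fingers": [0.4,0.4,0.4,0.4,0.4,0.4,0.4,0.4,0.4,0.4,0.4,0.4,0.4,0.4,0.4,0.4,0.4,0.4,0.4]
}}

```text
t: 24.53
tool_pos: [0.6006, 0.0636, 0.1658]
tool_rot: [-179.9, -0.0, 179.8]
force: [0.1, -0.1, -1.3]
finger_gap: 0.622
grip_force: 37.2
```

```bash
python3 -c "
from h import *
c=cam('wrist','w14');st();z=robot.sense()['tool_pos'][2]
for n,lo,hi,zz in [('orange',(8,150,120),(30,255,255),z-.033+.07),('red',(0,170,130),(6,255,255),.087),('blue',(105,140,40),(128,255,255),.097)]:
  for k in blobs(c,lo,hi,150)[1]: print(n,rect(c,k,zz),cv2.boundingRect(k))
go((.602,.066,.052,180))"
```

```text
{'t': 24.583, 'tool_pos': [0.601, 0.063, 0.166], 'tool_rot': [-179.868, -0.015, 179.808], 'force': [-0.083, -0.224, -1.027], 'finger_gap': 0.621, 'grip_force': 37.157}
orange [596.   64.   54.   59.1  88.9] (206, 196, 99, 96)
orange [505.6 170.4  25.5  15.5  16.3] (474, 31, 38, 63)
red [537.8  67.7  52.6  51.9  89.8] (229, 89, 61, 62)
blue [634.6   4.5  30.5  61.9  57.3] (176, 197, 42, 54)
blue [539.    1.1  36.3  38.9  42.8] (156, 102, 48, 45)
(0.602, 0.066, 0.052, 180) -> [-0.0014, 0.0026, 0.1139] roll -0.0005
```

>>> {"method": "apply_moves", "body": {
  "delta_pos": [
    [-0.002,0.003,0.02],
    [-0.002,0.003,0.05],
    [-0.002,0.003,0.08],
    [-0.002,0.003,0.1],
    [-0.002,0.003,0.108],
    [-0.002,0.003,0.112],
    [-0.002,0.003,0.112]
  ],
  "roll": [0,0,0,0,0,0,0],
  "fingers": [0.4,0.4,0.4,0.4,0.4,0.4,0.4]
}}

```text
t: 25.17
tool_pos: [0.603, 0.0685, 0.0537]
tool_rot: [-180.0, -0.0, 180.0]
force: [-0.7, -0.2, -1.3]
finger_gap: 0.622
grip_force: 37.3
```

>>> {"method": "apply_moves", "body": {
  "delta_pos": [
    [0,0,0.002],
    [0,0,0.003],
    [0,0,0.004],
    [0,0,0.005],
    [0,0,0.005]
  ],
  "roll": [0,0,0,0,0],
  "fingers": [0.4,0.4,0.4,0.4,0.4]
}}

```text
t: 25.58
tool_pos: [0.6035, 0.07, 0.05]
tool_rot: [180.0, 0.1, -179.9]
force: [-0.9, -1.1, 2.7]
finger_gap: 0.622
grip_force: 37.8
```

>>> {"method": "apply_moves", "body": {
  "delta_pos": [
    [0,0,0],
    [0,0,0],
    [0,0,0],
    [0,0,-0.02],
    [0,0,-0.06],
    [0,0,-0.1],
    [0,0,-0.13],
    [0,0,-0.13],
    [0,0,-0.13]
  ],
  "roll": [0,0,0,0,0,0,0,0,0],
  "fingers": [-0.6,-0.6,-0.6,-0.6,-0.6,-0.6,-0.6,-0.6,-0.6]
}}

```text
t: 26.33
tool_pos: [0.6041, 0.07, 0.1811]
tool_rot: [180.0, 0.3, -180.0]
force: [-1.0, 0.6, -1.5]
finger_gap: 0.799
grip_force: 0.0
```

```bash
python3 -c "
from h import *
c=cam('wrist','w15');st()
for n,lo,hi,zz in [('orange',(8,150,120),(30,255,255),.087),('red',(0,170,130),(6,255,255),.087),('blue',(105,140,40),(128,255,255),.097)]:
  for k in blobs(c,lo,hi,150)[1]: print(n,rect(c,k,zz),cv2.boundingRect(k))
go((.485,.29,.22,104))"
```

```text
{'t': 26.383, 'tool_pos': [0.603, 0.07, 0.179], 'tool_rot': [179.995, 0.032, -179.947], 'force': [-0.054, 0.733, -0.176], 'finger_gap': 0.795, 'grip_force': 0.0}
orange [600.5  71.4  53.1  56.1  90. ] (229, 152, 54, 55)
orange [493.1 270.7  47.9  44.5  16.8] (457, 24, 55, 67)
red [538.2  67.8  52.5  52.1  44.6] (223, 85, 58, 60)
blue [635.4  34.9  55.9  94.1   0.7] (173, 190, 94, 52)
blue [637.6 319.1  80.   18.8  16.8] (492, 179, 20, 71)
blue [539.    1.4  36.2  38.3  42.2] (153, 97, 46, 42)
(0.485, 0.29, 0.22, 104) -> [0.1174, 0.2202, -0.0409] roll 0.2113
```

>>> {"method": "apply_moves", "body": {
  "delta_pos": [
    [0.01,0.02,-0.04],
    [0.03,0.05,-0.041],
    [0.05,0.09,-0.041],
    [0.07,0.13,-0.041],
    [0.09,0.165,-0.041],
    [0.105,0.195,-0.041],
    [0.117,0.22,-0.041],
    [0.117,0.22,-0.041],
    [0.117,0.22,-0.041],
    [0.117,0.22,-0.041],
    [0.117,0.22,-0.041],
    [0.117,0.22,-0.041],
    [0.117,0.22,-0.041],
    [0.117,0.22,-0.041]
  ],
  "roll": [0.02,0.04,0.06,0.08,0.1,0.12,0.14,0.16,0.18,0.2,0.211,0.211,0.211,0.211],
  "fingers": [-0.2,-0.2,-0.2,-0.2,-0.2,-0.2,-0.2,-0.2,-0.2,-0.2,-0.2,-0.2,-0.2,-0.2]
}}

```text
t: 27.55
tool_pos: [0.485, 0.2895, 0.2187]
tool_rot: [-179.9, 0.0, 104.2]
force: [-0.3, -0.2, 0.5]
finger_gap: 0.597
grip_force: 0.0
```

```bash
python3 -c "
from h import *
c=cam('wrist','w16');st()
for n,lo,hi,zz in [('amber',(3,80,30),(16,255,170),.056),('light',(0,0,170),(180,45,255),.045)]:
  for k in blobs(c,lo,hi,200)[1]: print(n,rect(c,k,zz),cv2.boundingRect(k))
"
```

```text
{'t': 27.6, 'tool_pos': [0.485, 0.29, 0.219], 'tool_rot': [-179.911, 0.029, 104.162], 'force': [0.617, -0.45, 0.236], 'finger_gap': 0.601, 'grip_force': 0.0}
amber [479.6 331.   55.   82.1  16. ] (234, 97, 49, 71)
light [732.4  21.   39.5  89.9  46.9] (351, 337, 33, 33)
light [548.7  64.2 126.  158.8  89.1] (202, 274, 110, 64)
light [430.  134.4  75.1  17.   87.2] (181, 238, 22, 44)
light [606.7 179.   18.5  78.2  30. ] (307, 237, 22, 46)
light [495.9 275.5  35.8  24.9  16.5] (246, 168, 29, 20)
light [478.9 334.4  42.3  45.   16.2] (241, 110, 36, 39)
light [613.6 432.6  18.2  18.2  23.8] (386, 65, 17, 18)
light [695.2 468.5  17.7  63.3  88.3] (447, 49, 53, 22)
light [646.8 469.1  23.8  13.5  29.7] (424, 39, 23, 16)
light [614.4 470.9  21.   17.8  32.9] (399, 26, 21, 22)
```

View pics/w16.png

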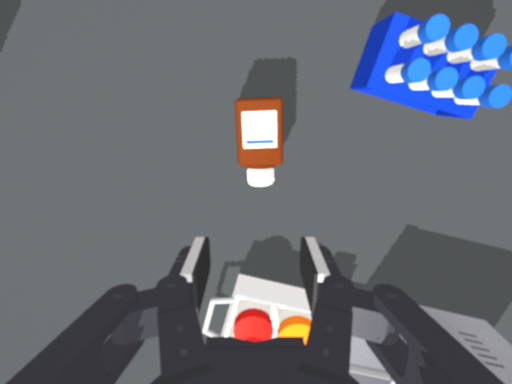

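The amber body spans (236–282, 98–166) with its cap at (260,176), pointing down in the image. The tool is nearly aligned with it, and nothing stands close by.

```bash
python3 -c "
from h import *
go((.4995,.2618,.03,106),(.4995,.2618,.0,106))"
```

```text
(0.4995, 0.2618, 0.03, 106) -> [-0.0304, 0.0071, 0.189] roll -0.0051
(0.4995, 0.2618, 0.0, 106) -> [-0.0304, 0.0071, 0.219] roll -0.0051
```

>>> {"method": "apply_moves", "body": {
  "delta_pos": [
    [-0.03,0.007,0.03],
    [-0.03,0.007,0.07],
    [-0.03,0.007,0.11],
    [-0.03,0.007,0.15],
    [-0.03,0.007,0.18],
    [-0.03,0.007,0.195],
    [-0.03,0.007,0.202],
    [-0.03,0.007,0.205],
    [-0.03,0.007,0.207],
    [-0.03,0.007,0.207]
  ],
  "roll": [-0.005,-0.005,-0.005,-0.005,-0.005,-0.005,-0.005,-0.005,-0.005,-0.005],
  "fingers": [-0.2,-0.2,-0.2,-0.2,-0.2,-0.2,-0.2,-0.2,-0.2,-0.2]
}}

```text
t: 28.43
tool_pos: [0.5005, 0.2627, 0.0137]
tool_rot: [179.9, -0.0, 105.9]
force: [-0.1, -0.3, 0.5]
finger_gap: 0.595
grip_force: 0.0
```

>>> {"method": "apply_moves", "body": {
  "delta_pos": [
    [0,0,0.004],
    [0,0,0.007],
    [0,0,0.01],
    [0,0,0.01]
  ],
  "roll": [0,0,0,0],
  "fingers": [-0.2,-0.2,-0.2,-0.2]
}}

```text
t: 28.77
tool_pos: [0.4993, 0.2624, 0.0026]
tool_rot: [-180.0, -0.0, 105.9]
force: [0.6, 0.4, 0.3]
finger_gap: 0.602
grip_force: 0.0
```

>>> {"method": "apply_moves", "body": {
  "delta_pos": [
    [0,0,0],
    [0,0,0.004],
    [0,0,0.008],
    [0,0,0.008]
  ],
  "roll": [0,0,0,0],
  "fingers": [-0.2,-0.2,-0.2,-0.2]
}}

```text
t: 29.1
tool_pos: [0.499, 0.2621, -0.006]
tool_rot: [-179.9, 0.0, 105.9]
force: [0.0, 0.6, -1.1]
finger_gap: 0.598
grip_force: 0.0
```

>>> {"method": "apply_moves", "body": {
  "delta_pos": [
    [0,0,-0.003],
    [0,0,-0.003],
    [0,0,-0.003],
    [0,0,-0.003],
    [0,0,-0.003],
    [0,0,-0.003]
  ],
  "roll": [0,0,0,0,0,0],
  "fingers": [0.5,0.5,0.5,0.5,0.5,0.5],
  "squeeze": 20
}}

```text
t: 29.6
tool_pos: [0.4998, 0.2622, -0.0018]
tool_rot: [180.0, 0.0, 105.9]
force: [-1.2, -0.5, 4.3]
finger_gap: 0.368
grip_force: 19.9
```

>>> {"method": "apply_moves", "body": {
  "delta_pos": [
    [0.002,0,-0.005],
    [0.004,0,-0.01],
    [0.006,0,-0.018],
    [0.011,0,-0.026],
    [0.016,0,-0.034],
    [0.022,0,-0.042],
    [0.028,0,-0.049],
    [0.035,0,-0.055],
    [0.043,0,-0.061],
    [0.043,0,-0.061]
  ],
  "roll": [0,0,0,0,0,0,0,0,0,0],
  "fingers": [0.5,0.5,0.5,0.5,0.5,0.5,0.5,0.5,0.5,0.5]
}}

```text
t: 30.43
tool_pos: [0.4881, 0.3064, 0.0605]
tool_rot: [179.8, -0.1, 106.1]
force: [0.2, -0.7, 0.3]
finger_gap: 0.358
grip_force: 20.3
```

```bash
python3 -c "
from h import *
c=cam('wrist','w17');d=cam('scene','s17');st()
for cc in(c,d):
 for n,lo,hi,zz in [('amber',(3,80,30),(16,255,170),.056),('light',(0,0,170),(180,45,255),.09)]:
  for k in blobs(cc,lo,hi,40)[1]:
   b=cv2.boundingRect(k)
   if cc is c or (270<b[0]<330 and 110<b[1]<170): print(n,rect(cc,k,zz),b)
p=np.array(robot.sense()['tool_pos']);a=np.array([.2756,-.9613,0])
for t in (0,40,60):
  r=np.radians(t);u=np.cos(r)*a+np.sin(r)*np.array([0,0,1]);cap=p+[0,0,.03]-8e-3*u
  print(t,proj(c,[cap,cap-98*1e-3*u]).round().tolist(),proj(d,[cap,cap-98e-3*u]).round().tolist())
"
```

```text
{'t': 30.533, 'tool_pos': [0.488, 0.304, 0.059], 'tool_rot': [179.927, 0.003, 105.925], 'force': [0.369, -0.284, -0.951], 'finger_gap': 0.357, 'grip_force': 19.616}
amber [471.6 354.5  67.3  92.4  19.2] (202, 71, 102, 148)
light [513.  307.3   7.2  29.6  24.8] (287, 235, 17, 44)
light [466.6 294.4   6.6  28.9   5.7] (206, 235, 17, 43)
light [485.3 315.2  33.1  31.1  15.9] (225, 208, 59, 50)
light [466.4 374.9  36.7  30.1  17.4] (216, 88, 72, 64)
light [580.  420.3   9.9  15.   32.5] (490, 77, 22, 31)
amber [496.1 338.1  95.3  65.3  77.6] (293, 126, 22, 16)
light [490.3 299.5  28.3  55.5  38. ] (295, 127, 9, 11)
0 [[253.0, 238.0], [253.0, 50.0]] [[300.0, 130.0], [310.0, 115.0]]
40 [[253.0, 237.0], [253.0, 103.0]] [[300.0, 131.0], [307.0, 133.0]]
60 [[253.0, 238.0], [253.0, 138.0]] [[300.0, 132.0], [304.0, 142.0]]
```

```bash
python3 -c "
from h import *
c=cam('wrist')
p=np.array(robot.sense()['tool_pos']);a=np.array([.2756,-.9613,0]);Z=np.array([0,0,1.])
side=np.array([.9613,.2756,0])
for t in range(0,71,10):
  r=np.radians(t);u=np.cos(r)*a+np.sin(r)*Z;n=-np.sin(r)*a+np.cos(r)*Z;cap=p+[0,0,.03]-5e-3*u;b=cap-.105*u
  q=proj(c,[b+.028*n,b-.028*n,b+.028*n+.028*side,b+.08*u+.028*n]).round();print(t,q[:,1].tolist(),'halfwidth',q[2,0]-q[0,0],'lowz',round((b-.028*n)[2],3))
k=max(blobs(c,(3,80,30),(16,255,170),40)[1],key=cv2.contourArea);m=np.zeros((384,512),np.uint8);cv2.drawContours(m,[k],-1,255,-1)
for r in range(72,222,12): q=np.where(m[r])[0];print(r,q.min(),q.max())
"
```

```text
0 [19.0, 46.0, 19.0, 222.0] halfwidth 78.0 lowz 0.061
10 [23.0, 63.0, 23.0, 208.0] halfwidth 67.0 lowz 0.042
20 [34.0, 81.0, 34.0, 197.0] halfwidth 57.0 lowz 0.025
30 [48.0, 100.0, 48.0, 188.0] halfwidth 50.0 lowz 0.01
40 [66.0, 119.0, 65.0, 182.0] halfwidth 44.0 lowz -0.003
50 [84.0, 138.0, 84.0, 179.0] halfwidth 40.0 lowz -0.013
60 [103.0, 158.0, 103.0, 178.0] halfwidth 36.0 lowz -0.02
70 [122.0, 177.0, 122.0, 179.0] halfwidth 34.0 lowz -0.024
72 209 293
84 206 295
96 205 296
108 205 297
120 204 298
132 204 299
144 203 300
156 203 301
168 202 302
180 202 303
192 204 300
204 212 294
216 224 225
```

The bottle follows the arc: it is tilted about 40° with its base edge still on the bench. I continue to upright.

>>> {"method": "apply_moves", "body": {
  "delta_pos": [
    [0.008,0,-0.005],
    [0.016,0,-0.0095],
    [0.025,0,-0.013],
    [0.034,0,-0.016],
    [0.044,0,-0.018],
    [0.053,0,-0.0195],
    [0.062,0,-0.02],
    [0.072,0,-0.0195],
    [0.081,0,-0.018],
    [0.087,0,-0.017],
    [0.091,0,-0.016],
    [0.091,0,-0.016],
    [0.091,0,-0.016]
  ],
  "roll": [0,0,0,0,0,0,0,0,0,0,0,0,0],
  "fingers": [0.5,0.5,0.5,0.5,0.5,0.5,0.5,0.5,0.5,0.5,0.5,0.5,0.5]
}}

```text
t: 31.67
tool_pos: [0.4626, 0.3963, 0.0773]
tool_rot: [179.8, -0.3, 106.1]
force: [-1.6, 1.2, 10.1]
finger_gap: 0.352
grip_force: 29.6
```

```bash
python3 -c "
from h import *
c=cam('wrist','w18');d=cam('scene','s18');st()
for cc in(c,d):
 for n,lo,hi,zz in [('amber',(3,80,30),(16,255,170),.08),('light',(0,0,170),(180,45,255),.11)]:
  for k in blobs(cc,lo,hi,40)[1]:
   b=cv2.boundingRect(k)
   if cc is c or (270<b[0]<335 and 100<b[1]<170): print(n,rect(cc,k,zz),b)
p=np.array(robot.sense()['tool_pos']);a=np.array([.2756,-.9613,0]);Z=np.array([0,0,1.])
side=np.array([.9613,.2756,0])
for t in (60,70,80,90,100):
  r=np.radians(t);u=np.cos(r)*a+np.sin(r)*Z;n=-np.sin(r)*a+np.cos(r)*Z;cap=p+[0,0,.03]-5e-3*u;b=cap-.105*u
  q=proj(c,[b+.028*n,b-.028*n,b+.08*u+.028*n,b+.08*u-.028*n]).round();print(t,q[:,1].tolist(),'lowz',round((b-.028*n)[2],3), proj(d,[b,b+.08*u]).round().tolist())
k=max(blobs(c,(3,80,30),(16,255,170),40)[1],key=cv2.contourArea);m=np.zeros((384,512),np.uint8);cv2.drawContours(m,[k],-1,255,-1)
for r in range(72,252,8):
  q=np.where(m[r])[0]
  if len(q):print(r,q.min(),q.max())
"
```

```text
{'t': 31.767, 'tool_pos': [0.463, 0.396, 0.077], 'tool_rot': [179.772, -0.315, 106.058], 'force': [-1.748, 1.38, 10.78], 'finger_gap': 0.352, 'grip_force': 29.363}
amber [455.5 408.4  55.8  56.7  21.5] (207, 164, 86, 81)
light [486.2 398.8   7.1  29.   25.9] (286, 235, 18, 44)
light [441.4 386.3   6.6  28.2   6. ] (207, 235, 17, 43)
light [464.5 389.8  32.5  43.8  15.9] (227, 226, 56, 67)
light [577.9 438.4  18.7  44.3  81.3] (438, 215, 74, 40)
light [571.4 467.9  14.   29.6  83.4] (463, 170, 49, 37)
light [447.3 435.2  28.9  10.4  21.7] (221, 169, 55, 24)
amber [490.4 346.4  62.6 133.4  33.6] (298, 116, 19, 25)
light [522.5 291.   34.7  47.7  37.4] (300, 128, 11, 10)
light [473.3 375.   32.7  53.6  38. ] (304, 111, 10, 10)
60 [103.0, 158.0, 178.0, 232.0] lowz -0.002 [[313.0, 124.0], [311.0, 116.0]]
70 [122.0, 177.0, 179.0, 242.0] lowz -0.006 [[312.0, 128.0], [310.0, 117.0]]
80 [142.0, 197.0, 182.0, 252.0] lowz -0.006 [[310.0, 132.0], [310.0, 118.0]]
90 [161.0, 217.0, 187.0, 262.0] lowz -0.003 [[308.0, 135.0], [309.0, 119.0]]
100 [180.0, 237.0, 193.0, 272.0] lowz 0.004 [[306.0, 138.0], [309.0, 119.0]]
168 228 278
176 216 281
184 214 284
192 212 287
200 210 290
208 208 291
216 208 292
224 209 292
232 211 292
240 212 281
```

>>> {"method": "apply_moves", "body": {
  "delta_pos": [
    [0,0,-0.001],
    [0,0,-0.001],
    [0,0,-0.001],
    [0,0,-0.001],
    [0,0,-0.001],
    [0,0,-0.03],
    [0,0,-0.06],
    [0,0,-0.09],
    [0,0,-0.09],
    [0,0,-0.09]
  ],
  "roll": [0,0,0,0,0,0,0,0,0,0],
  "fingers": [-0.2,-0.2,-0.2,-0.2,-0.2,-0.2,-0.2,-0.2,-0.2,-0.2]
}}

```text
t: 32.6
tool_pos: [0.464, 0.3918, 0.1666]
tool_rot: [179.8, -0.1, 105.9]
force: [0.1, -0.4, -0.1]
finger_gap: 0.602
grip_force: 0.0
```

```bash
python3 -c "
from h import *
c=cam('wrist','w19');d=cam('scene','s19');st()
for cc in(c,d):
 for n,lo,hi,zz in [('amber',(3,80,30),(16,255,170),.08),('light',(0,0,170),(180,45,255),.11)]:
  for k in blobs(cc,lo,hi,40)[1]:
   b=cv2.boundingRect(k)
   if cc is c or (270<b[0]<335 and 100<b[1]<170): print(n,rect(cc,k,zz),b)
k=max(blobs(c,(3,80,30),(16,255,170),40)[1],key=cv2.contourArea);m=np.zeros((384,512),np.uint8);cv2.drawContours(m,[k],-1,255,-1)
for r in range(100,252,6):
  q=np.where(m[r])[0]
  if len(q):print(r,q.min(),q.max())
"
```

```text
{'t': 32.7, 'tool_pos': [0.462, 0.391, 0.164], 'tool_rot': [-179.869, 0.039, 105.888], 'force': [0.217, -0.23, 0.249], 'finger_gap': 0.6, 'grip_force': 0.0}
amber [457.4 399.8  55.2  65.9  19.8] (220, 142, 60, 69)
light [539.5 348.4  12.5  51.8  31.9] (306, 237, 23, 46)
light [423.5 316.4  50.5  11.5  88.4] (181, 237, 23, 45)
light [624.1 439.8   5.2  53.1  89.1] (419, 184, 55, 19)
light [579.6 435.8  14.5  20.4  76.4] (386, 176, 26, 22)
light [458.8 395.8  34.   38.5  15.8] (230, 170, 40, 43)
light [447.6 432.3  30.7   5.5  19.9] (230, 144, 38, 9)
light [580.4 466.4  14.6  19.5  89.1] (402, 143, 27, 21)
amber [490.1 348.7  62.8 138.3  36. ] (298, 116, 19, 25)
light [520.7 293.2  34.8  53.4  37.4] (300, 127, 11, 11)
light [469.7 379.7  32.8  53.8  38. ] (304, 110, 10, 10)
142 266 270
148 226 273
154 223 276
160 220 277
166 220 277
172 221 278
178 221 278
184 222 278
190 223 278
196 223 278
202 224 279
208 225 225
```

```bash
python3 -c "
from h import *
go((.4594,.3937,.19,195.9),(.4594,.3937,.075,195.9))"
```

```text
(0.4594, 0.3937, 0.19, 195.9) -> [0.0035, -0.0017, -0.0263] roll -0.25
(0.4594, 0.3937, 0.075, 195.9) -> [0.0035, -0.0017, 0.0887] roll -0.25
```

>>> {"method": "apply_moves", "body": {
  "delta_pos": [
    [0.0035,-0.002,-0.02],
    [0.0035,-0.002,-0.025],
    [0.0035,-0.002,-0.025],
    [0.0035,-0.002,-0.025],
    [0.0035,-0.002,-0.025],
    [0.0035,-0.002,-0.025],
    [0.0035,-0.002,-0.025],
    [0.0035,-0.002,-0.025],
    [0.0035,-0.002,-0.025],
    [0.0035,-0.002,-0.025],
    [0.0035,-0.002,-0.025],
    [0.0035,-0.002,-0.025],
    [0.0035,-0.002,-0.025],
    [0.0035,-0.002,-0.025],
    [0.0035,-0.002,-0.025]
  ],
  "roll": [-0.02,-0.04,-0.06,-0.08,-0.1,-0.12,-0.14,-0.16,-0.18,-0.2,-0.22,-0.24,-0.25,-0.25,-0.25],
  "fingers": [-0.2,-0.2,-0.2,-0.2,-0.2,-0.2,-0.2,-0.2,-0.2,-0.2,-0.2,-0.2,-0.2,-0.2,-0.2]
}}

```text
t: 33.95
tool_pos: [0.4594, 0.3934, 0.1882]
tool_rot: [-179.9, -0.2, -164.2]
force: [0.0, -0.3, -0.3]
finger_gap: 0.605
grip_force: 0.0
```

```bash
python3 -c "
from h import *
c=cam('wrist','w20');st()
for n,lo,hi,zz in [('amber',(3,80,30),(16,255,170),.08),('light',(0,0,170),(180,45,255),.11)]:
  for k in blobs(c,lo,hi,40)[1]:
   b=cv2.boundingRect(k); print(n,rect(c,k,zz),b)
k=max(blobs(c,(3,80,30),(16,255,170),40)[1],key=cv2.contourArea);m=np.zeros((384,512),np.uint8);cv2.drawContours(m,[k],-1,255,-1)
for r in range(100,252,8):
  q=np.where(m[r])[0]
  if len(q):print(r,q.min(),q.max())
go((.4594,.3937,.075,195.9))
"
```

```text
{'t': 34.0, 'tool_pos': [0.459, 0.394, 0.189], 'tool_rot': [-179.946, -0.144, -164.213], 'force': [0.637, -1.672, 0.324], 'finger_gap': 0.599, 'grip_force': 0.0}
amber [453.1 391.4  65.5  55.4  19.8] (227, 142, 55, 63)
light [600.7 453.4  21.3  76.1  88.6] (253, 290, 33, 52)
light [600.7 420.9  18.   78.2  88. ] (228, 283, 29, 55)
light [618.3 178.7   7.   13.4  57.6] (16, 270, 9, 10)
light [519.3 686.9 110.3  33.   32.1] (481, 262, 31, 80)
light [514.8 477.8  56.9  14.5  32.4] (306, 237, 24, 46)
light [550.  350.6  13.4  55.7  88. ] (180, 237, 24, 45)
light [457.4 393.   38.7  33.3  15.8] (237, 167, 36, 40)
light [559.4 169.8  17.3 180.9  89.5] (0, 132, 21, 163)
148 231 277
156 227 280
164 227 280
172 228 280
180 229 281
188 229 281
196 230 281
204 232 244
(0.4594, 0.3937, 0.075, 195.9) -> [0.0, 0.0001, 0.1135] roll -0.0003
```

>>> {"method": "apply_moves", "body": {
  "delta_pos": [
    [0,0,0.03],
    [0,0,0.06],
    [0,0,0.09],
    [0,0,0.105],
    [0,0,0.112],
    [0,0,0.112],
    [0,0,0.112],
    [0,0,0.112],
    [0,0,0.112],
    [0,0,0.112],
    [0,0,0.112]
  ],
  "roll": [0,0,0,0,0,0,0,0,0,0,0],
  "fingers": [-0.2,-0.2,-0.2,-0.2,-0.2,-0.2,0.6,0.6,0.6,0.6,0.6],
  "squeeze": 40
}}

```text
t: 34.92
tool_pos: [0.4624, 0.3929, 0.0814]
tool_rot: [-179.9, 0.2, -164.2]
force: [-0.4, -5.0, 9.0]
finger_gap: 0.2
grip_force: 4.8
```

```bash
python3 -c "
from h import *
st();go((.599,.009,.235,176),(.599,.009,.093,176))"
```

```text
{'t': 34.917, 'tool_pos': [0.462, 0.393, 0.081], 'tool_rot': [-179.92, 0.245, -164.218], 'force': [-0.362, -5.003, 9.043], 'finger_gap': 0.2, 'grip_force': 4.77}
(0.599, 0.009, 0.235, 176) -> [-0.027, -0.4066, -0.1536] roll 0.055
(0.599, 0.009, 0.093, 176) -> [-0.027, -0.4066, -0.0116] roll 0.055
```

>>> {"method": "apply_moves", "body": {
  "delta_pos": [
    [0,0,-0.01],
    [0,0,-0.02],
    [0,0,-0.02],
    [0,0,-0.02],
    [0,0,-0.02],
    [0,0,-0.02],
    [0,0,-0.02]
  ],
  "roll": [0,0,0,0,0,0,0],
  "fingers": [0.6,0.6,-0.2,-0.2,-0.2,-0.2,-0.2]
}}

```text
t: 35.5
tool_pos: [0.4597, 0.3939, 0.0972]
tool_rot: [-180.0, -0.1, -164.1]
force: [0.0, 0.2, -1.0]
finger_gap: 0.6
grip_force: 0.0
```

```bash
python3 -c "
from h import *
c=cam('wrist','w21');st()
for n,lo,hi,zz in [('amber',(3,80,30),(16,255,170),.08),('light',(0,0,170),(180,45,255),.11)]:
  for k in blobs(c,lo,hi,40)[1]:
   b=cv2.boundingRect(k)
   if 150<b[0]<300 and b[1]<230: print(n,rect(c,k,zz),b)
go((.4597,.3937,.101,195.9))
"
```

```text
{'t': 35.55, 'tool_pos': [0.46, 0.394, 0.097], 'tool_rot': [-179.976, -0.06, -164.103], 'force': [0.769, -0.004, -0.617], 'finger_gap': 0.601, 'grip_force': 0.0}
amber [451.  390.6  69.1  55.   19.7] (214, 155, 78, 92)
light [455.5 392.2  40.5  33.9  15.9] (227, 197, 54, 59)
(0.4597, 0.3937, 0.101, 195.9) -> [0.0001, -0.0002, -0.0038] roll -0.0
```

>>> {"method": "apply_moves", "body": {
  "delta_pos": [
    [0,0,0.015],
    [0,0,0.03],
    [0,0,0.036],
    [0,0,0.036],
    [0,0,0.036],
    [0,0,0.036],
    [0,0,0.036],
    [0,0,0.036],
    [0,0,0.036]
  ],
  "roll": [0,0,0,0,0,0,0,0,0],
  "fingers": [-0.2,-0.2,-0.2,-0.2,0.5,0.5,0.5,0.5,0.5],
  "squeeze": 40
}}

```text
t: 36.3
tool_pos: [0.4604, 0.3943, 0.0624]
tool_rot: [180.0, 0.1, -164.1]
force: [0.4, -0.8, 0.0]
finger_gap: 0.382
grip_force: 39.9
```

```bash
python3 -c "
from h import *
st();go((.599,.009,.215,176),(.599,.009,.08,176))"
```

```text
{'t': 36.3, 'tool_pos': [0.46, 0.394, 0.062], 'tool_rot': [179.976, 0.06, -164.11], 'force': [0.372, -0.799, 0.009], 'finger_gap': 0.382, 'grip_force': 39.886}
(0.599, 0.009, 0.215, 176) -> [-0.0278, -0.4085, -0.1526] roll 0.0552
(0.599, 0.009, 0.08, 176) -> [-0.0278, -0.4085, -0.0176] roll 0.0552
```

>>> {"method": "apply_moves", "body": {
  "delta_pos": [
    [0,0,-0.02],
    [0,0,-0.05],
    [0,0,-0.085],
    [0,0,-0.115],
    [-0.001,-0.01,-0.132],
    [-0.002,-0.03,-0.137],
    [-0.004,-0.06,-0.137],
    [-0.006,-0.095,-0.137],
    [-0.009,-0.13,-0.137],
    [-0.011,-0.165,-0.137],
    [-0.014,-0.2,-0.137],
    [-0.016,-0.235,-0.137],
    [-0.019,-0.27,-0.137],
    [-0.021,-0.305,-0.137],
    [-0.023,-0.34,-0.137],
    [-0.026,-0.37,-0.137],
    [-0.027,-0.395,-0.137],
    [-0.028,-0.408,-0.137],
    [-0.028,-0.408,-0.137],
    [-0.028,-0.408,-0.137]
  ],
  "roll": [0,0,0,0,0.005,0.01,0.02,0.03,0.04,0.05,0.055,0.055,0.055,0.055,0.055,0.055,0.055,0.055,0.055,0.055],
  "fingers": [0.5,0.5,0.5,0.5,0.5,0.5,0.5,0.5,0.5,0.5,0.5,0.5,0.5,0.5,0.5,0.5,0.5,0.5,0.5,0.5]
}}

```text
t: 37.97
tool_pos: [0.5982, 0.0101, 0.1985]
tool_rot: [179.9, -0.1, 176.1]
force: [-0.3, 1.3, -2.0]
finger_gap: 0.377
grip_force: 40.3
```

```bash
python3 -c "
from h import *
c=cam('wrist','w22');d=cam('top');st();z=robot.sense()['tool_pos'][2]-.0624
for n,lo,hi,zz in [('amber',(3,80,30),(16,255,170),z+.08),('orange',(8,150,120),(30,255,255),.087),('red',(0,170,130),(6,255,255),.087),('bcap',(100,140,40),(128,255,255),.127),('cap',(0,0,170),(180,45,255),z+.11)]:
  for k in blobs(c,lo,hi,300)[1]: print(n,rect(c,k,zz),cv2.boundingRect(k))
k=max(blobs(c,(3,80,30),(16,255,170),40)[1],key=cv2.contourArea);m=np.zeros((384,512),np.uint8);cv2.drawContours(m,[k],-1,255,-1)
for r in range(100,300,10):
  q=np.where(m[r])[0]
  if len(q):print(r,q.min(),q.max())
go((.599,.009,.08,176))
"
```

```text
{'t': 38.067, 'tool_pos': [0.598, 0.013, 0.199], 'tool_rot': [179.862, -0.076, 176.307], 'force': [-0.236, 0.064, -1.897], 'finger_gap': 0.379, 'grip_force': 40.318}
amber [575.   10.1  54.1  45.9  88.8] (206, 164, 92, 75)
orange [619.6  24.4  59.1 154.7  21.1] (207, 152, 131, 84)
red [538.   67.1  52.2  53.   14.8] (280, 89, 56, 55)
bcap [630.1  63.   24.   34.3  89. ] (299, 203, 26, 33)
bcap [537.1   7.4  30.8  30.8  86. ] (228, 105, 37, 38)
cap [665.   60.8  36.7  11.1   6. ] (336, 334, 22, 45)
cap [610.2   9.4  45.5  78.2  86. ] (214, 217, 82, 125)
cap [588.3  41.6  50.9  26.6  10.4] (290, 192, 59, 89)
cap [522.3  24.1  53.9  48.2  89.2] (211, 48, 128, 122)
170 220 286
180 215 290
190 210 295
200 206 297
210 207 296
220 209 296
230 210 296
(0.599, 0.009, 0.08, 176) -> [-0.0012, -0.0035, 0.1186] roll 0.0009
```

>>> {"method": "apply_moves", "body": {
  "delta_pos": [
    [0,0,0.02],
    [0,0,0.045],
    [0,0,0.07],
    [0,0,0.09],
    [0,0,0.105],
    [0,0,0.112],
    [0,0,0.114],
    [0,0,0.114]
  ],
  "roll": [0,0,0,0,0,0,0,0],
  "fingers": [0.5,0.5,0.5,0.5,0.5,0.5,0.5,0.5]
}}

```text
t: 38.73
tool_pos: [0.5987, 0.0109, 0.0849]
tool_rot: [180.0, -0.0, 176.2]
force: [-0.5, 0.2, -1.8]
finger_gap: 0.375
grip_force: 40.2
```

>>> {"method": "apply_moves", "body": {
  "delta_pos": [
    [0,0,0.002],
    [0,0,0.004],
    [0,0,0.005],
    [0,0,0.006],
    [0,0,0.0065],
    [0,0,0.0065]
  ],
  "roll": [0,0,0,0,0,0],
  "fingers": [0.5,0.5,0.5,0.5,0.5,0.5]
}}

```text
t: 39.23
tool_pos: [0.5992, 0.0092, 0.0793]
tool_rot: [180.0, 0.1, 176.1]
force: [-0.1, -0.1, 2.3]
finger_gap: 0.38
grip_force: 40.8
```

>>> {"method": "apply_moves", "body": {
  "delta_pos": [
    [0,0,0],
    [0,0,0],
    [0,0,0],
    [0,0,0],
    [0,0,-0.02],
    [0,0,-0.06],
    [0,0,-0.1],
    [0,0,-0.12],
    [0,0,-0.12]
  ],
  "roll": [0,0,0,0,0,0,0,0,0],
  "fingers": [-0.2,-0.2,-0.2,-0.2,-0.2,-0.2,-0.2,-0.2,-0.2]
}}

```text
t: 39.98
tool_pos: [0.6026, 0.0094, 0.2044]
tool_rot: [179.9, 0.7, 176.1]
force: [0.4, -0.6, 0.4]
finger_gap: 0.599
grip_force: 0.0
```

```bash
python3 -c "
from h import *
c=cam('wrist','w23');d=cam('scene','s23');st()
for n,lo,hi,zz in [('amber',(3,80,30),(14,255,170),.097),('orange',(10,150,150),(30,255,255),.087),('red',(0,170,130),(6,255,255),.087),('bcap',(100,140,40),(128,255,255),.127),('box',(100,140,40),(128,255,255),.097),('cap',(0,0,170),(180,45,255),.127)]:
  for k in blobs(c,lo,hi,300)[1]: print(n,rect(c,k,zz),cv2.boundingRect(k))
g=cv2.cvtColor(c['color'],cv2.COLOR_BGR2GRAY)
print(pts(c,[(254,60),(254,80)],.046))
print('col254',[ (r,int(g[r,262])) for r in range(20,130,3)])
go((.45,.037,.2,180))
"
```

```text
{'t': 40.083, 'tool_pos': [0.599, 0.009, 0.199], 'tool_rot': [179.99, 0.088, 176.093], 'force': [0.833, -0.015, -1.052], 'finger_gap': 0.602, 'grip_force': 0.0}
amber [594.4   8.9  54.1  57.4  89.8] (226, 143, 55, 56)
orange [599.5  -9.2  20.9  51.9  84.2] (227, 151, 21, 47)
orange [600.4  69.4  56.9  53.9  41.2] (285, 145, 53, 51)
red [538.2  67.1  52.7  53.1  21.6] (280, 82, 56, 56)
bcap [627.2  32.4  41.4  84.5   0. ] (237, 190, 87, 43)
bcap [537.2   7.3  30.5  31.   86. ] (229, 98, 36, 38)
box [640.4  34.6  46.3  94.7   0. ] (237, 190, 87, 43)
box [539.5   6.3  34.1  34.7  86. ] (229, 98, 36, 38)
cap [751.4   7.8 110.4  89.1  88.9] (211, 279, 101, 64)
cap [595.9   8.8  33.8  37.2  86. ] (235, 162, 37, 39)
cap [595.2  29.7 229.6 123.7   4.8] (211, 42, 137, 247)
[[0.48491551 0.01747352 0.046     ]
 [0.50486088 0.01608752 0.046     ]]
col254 [(20, 99), (23, 99), (26, 98), (29, 100), (32, 100), (35, 100), (38, 100), (41, 101), (44, 172), (47, 247), (50, 233), (53, 133), (56, 99), (59, 99), (62, 100), (65, 100), (68, 100), (71, 99), (74, 99), (77, 163), (80, 255), (83, 248), (86, 255), (89, 255), (92, 255), (95, 249), (98, 240), (101, 238), (104, 223), (107, 174), (110, 131), (113, 133), (116, 133), (119, 133), (122, 130), (125, 138), (128, 156)]
(0.45, 0.037, 0.2, 180) -> [0.1504, 0.0174, -0.0011] roll -0.0109
```

```bash
python3 -c "
from h import *
go((.436,.037,.2,90),(.436,.037,-.001,90))
c=cam('wrist')
for u in (230,250,270,290,305): 
  g=cv2.cvtColor(c['color'],cv2.COLOR_BGR2GRAY)[20:75,u].astype(int); print(u,20+int(np.argmax(np.diff(g))),pts(c,[(u,20+int(np.argmax(np.diff(g))))],.046).round(4).tolist())
"
```

```text
(0.436, 0.037, 0.2, 90) -> [0.1644, 0.0165, -0.0011] roll 0.2391
(0.436, 0.037, -0.001, 90) -> [0.1644, 0.0165, 0.1999] roll 0.2391
230 24 [[0.4448, -0.0048, 0.046]]
250 49 [[0.4692, 0.0139, 0.046]]
270 48 [[0.4697, 0.0349, 0.046]]
290 47 [[0.4702, 0.0559, 0.046]]
305 52 [[0.476, 0.0715, 0.046]]
```

>>> {"method": "apply_moves", "body": {
  "delta_pos": [
    [0.02,0.002,0],
    [0.05,0.005,0],
    [0.085,0.008,0],
    [0.12,0.012,0],
    [0.15,0.015,0],
    [0.164,0.0165,0],
    [0.164,0.0165,0],
    [0.164,0.0165,0],
    [0.164,0.0165,0],
    [0.164,0.0165,0],
    [0.164,0.0165,0],
    [0.164,0.0165,0],
    [0.164,0.0165,0],
    [0.164,0.0165,0.03],
    [0.164,0.0165,0.07],
    [0.164,0.0165,0.11],
    [0.164,0.0165,0.15],
    [0.164,0.0165,0.185],
    [0.164,0.0165,0.196],
    [0.164,0.0165,0.199]
  ],
  "roll": [0.02,0.04,0.06,0.08,0.1,0.12,0.14,0.16,0.18,0.2,0.22,0.239,0.239,0.239,0.239,0.239,0.239,0.239,0.239,0.239],
  "fingers": [0.5,0.5,0.5,0.5,0.5,0.5,0.5,0.5,0.5,0.5,0.5,0.5,0.5,0.5,0.5,0.5,0.5,0.5,0.5,0.5]
}}

```text
t: 41.8
tool_pos: [0.433, 0.0366, -0.004]
tool_rot: [-179.5, 0.0, 90.2]
force: [-0.3, 1.0, 0.4]
finger_gap: 0.249
grip_force: 0.0
```

>>> {"method": "apply_moves", "body": {
  "delta_pos": [
    [0,0,0],
    [0,0.002,0],
    [0,0.005,0],
    [0,0.008,0],
    [0,0.012,0],
    [0,0.016,0],
    [0,0.02,0],
    [0,0.024,0],
    [0,0.028,0],
    [0,0.032,0]
  ],
  "roll": [0,0,0,0,0,0,0,0,0,0],
  "fingers": [0.5,0.5,0.5,0.5,0.5,0.5,0.5,0.5,0.5,0.5]
}}

```text
t: 42.63
tool_pos: [0.4684, 0.037, -0.0007]
tool_rot: [-180.0, 0.0, 90.1]
force: [-2.9, 0.6, 2.9]
finger_gap: 0.252
grip_force: 1.4
```

```bash
python3 -c "
from h import *
c=cam('wrist','w24');d=cam('top');st()
for n,lo,hi,zz in [('orange',(10,150,150),(30,255,255),.087),('red',(0,170,130),(6,255,255),.087),('bcap',(100,140,40),(128,255,255),.127)]:
  for k in blobs(c,lo,hi,300)[1]: print(n,rect(c,k,zz),cv2.boundingRect(k))
"
```

```text
{'t': 42.733, 'tool_pos': [0.47, 0.037, -0.001], 'tool_rot': [179.844, 0.02, 90.06], 'force': [0.063, 0.037, -0.157], 'finger_gap': 0.252, 'grip_force': 0.018}
red [541.6  66.5  32.   60.7  16.5] (415, 171, 97, 146)
```

>>> {"method": "apply_moves", "body": {
  "delta_pos": [
    [0,0.003,0],
    [0,0.008,0],
    [0,0.015,0],
    [0,0.023,0],
    [0,0.032,0],
    [0,0.041,0],
    [0,0.05,0],
    [0,0.059,0],
    [0,0.068,0],
    [0,0.077,0],
    [0,0.086,0],
    [0,0.095,0],
    [0,0.104,0],
    [0,0.113,0],
    [0,0.121,0],
    [0,0.128,0],
    [0,0.134,0],
    [0,0.139,0],
    [0,0.143,0],
    [0,0.146,0]
  ],
  "roll": [0,0,0,0,0,0,0,0,0,0,0,0,0,0,0,0,0,0,0,0],
  "fingers": [0.5,0.5,0.5,0.5,0.5,0.5,0.5,0.5,0.5,0.5,0.5,0.5,0.5,0.5,0.5,0.5,0.5,0.5,0.5,0.5]
}}

```text
t: 44.4
tool_pos: [0.6146, 0.0371, -0.0007]
tool_rot: [180.0, 0.0, 90.1]
force: [-2.7, -2.1, -0.3]
finger_gap: 0.249
grip_force: 1.3
```

```bash
python3 -c "
from h import *
c=cam('wrist','w25');st()
cv2.imwrite('pics/w25.png',c['color'])
g=cv2.cvtColor(c['color'],cv2.COLOR_BGR2GRAY)
for n,lo,hi,zz in [('red',(0,170,130),(6,255,255),.087),('light',(0,0,170),(180,45,255),.062)]:
  for k in blobs(c,lo,hi,150)[1]: print(n,rect(c,k,zz),cv2.boundingRect(k))
"
```

```text
{'t': 44.45, 'tool_pos': [0.616, 0.037, -0.001], 'tool_rot': [179.903, -0.005, 90.061], 'force': [-0.445, -1.453, -0.92], 'finger_gap': 0.251, 'grip_force': 1.036}
red [688.2  64.7  32.5  61.   16.5] (414, 176, 98, 146)
light [670.  -21.2   5.3  19.8  40.8] (350, 363, 23, 21)
light [628.8  52.    5.   21.9   6. ] (279, 235, 14, 43)
light [600.7  52.3  21.4   4.6  82.1] (217, 235, 15, 42)
light [688.5  35.1  90.4 156.1  16.5] (302, 124, 210, 260)
```

>>> {"method": "apply_moves", "body": {
  "delta_pos": [
    [0,0.002,0],
    [0,0.006,0],
    [0,0.01,0],
    [0,0.014,0],
    [0,0.018,0],
    [0,0.022,0],
    [0,0.025,0],
    [0,0.028,0],
    [0,0.03,0],
    [0,0.032,0]
  ],
  "roll": [0,0,0,0,0,0,0,0,0,0],
  "fingers": [0.5,0.5,0.5,0.5,0.5,0.5,0.5,0.5,0.5,0.5]
}}

```text
t: 45.28
tool_pos: [0.6465, 0.0372, -0.0006]
tool_rot: [180.0, 0.0, 90.1]
force: [-2.6, -2.3, 0.8]
finger_gap: 0.244
grip_force: 1.3
```

>>> {"method": "apply_moves", "body": {
  "delta_pos": [
    [0,0.001,0],
    [0,0.002,0],
    [0,0.003,0],
    [0,0.004,0],
    [0,0.005,0],
    [0,0.006,0]
  ],
  "roll": [0,0,0,0,0,0],
  "fingers": [0.5,0.5,0.5,0.5,0.5,0.5]
}}

```text
t: 45.78
tool_pos: [0.6522, 0.0371, -0.0007]
tool_rot: [-180.0, 0.0, 90.1]
force: [-2.5, -2.7, 1.4]
finger_gap: 0.253
grip_force: 1.3
```

>>> {"method": "apply_moves", "body": {
  "delta_pos": [
    [0,0.001,0],
    [0,0.002,0],
    [0,0.003,0],
    [0,0.004,0],
    [0,0.005,0],
    [0,0.006,0]
  ],
  "roll": [0,0,0,0,0,0],
  "fingers": [0.5,0.5,0.5,0.5,0.5,0.5]
}}

```text
t: 46.28
tool_pos: [0.654, 0.0372, -0.0007]
tool_rot: [-179.5, -0.0, 90.0]
force: [-11.5, -1.7, 8.8]
finger_gap: 0.245
grip_force: 5.9
```

>>> {"method": "apply_moves", "body": {
  "delta_pos": [
    [0,0.001,0],
    [0,0.002,0],
    [0,0.003,0],
    [0,0.003,0]
  ],
  "roll": [0,0,0,0],
  "fingers": [0.5,0.5,0.5,0.5]
}}

```text
t: 46.62
tool_pos: [0.6538, 0.0372, -0.0006]
tool_rot: [-179.1, -0.1, 90.0]
force: [-15.2, -0.6, 13.2]
finger_gap: 0.252
grip_force: 8.0
```

>>> {"method": "apply_moves", "body": {
  "delta_pos": [
    [0,-0.01,0],
    [0,-0.03,0],
    [0,-0.03,0],
    [0,-0.03,0],
    [0,-0.03,0],
    [0,-0.025,0],
    [0,-0.022,0],
    [0,-0.02,0]
  ],
  "roll": [0,0,0,0,0,0,0,0],
  "fingers": [0.5,0,0,0,0,0,0,0]
}}

```text
t: 47.28
tool_pos: [0.6429, 0.0372, -0.0007]
tool_rot: [179.9, 0.0, 90.1]
force: [-0.4, 0.1, -0.1]
finger_gap: 0.499
grip_force: 0.0
```

```bash
python3 -c "
from h import *
c=cam('wrist','w26');st()
h=cv2.cvtColor(c['color'],cv2.COLOR_BGR2HSV);g=h[...,2].astype(int)
for r in (150,170,190,210): print(r,[(u,int(g[r,u])) for u in range(290,420,4)])
print(pts(c,[(300,190),(340,190)],.046)[:,0],pts(c,[(340,190),(380,190)],.062)[:,0],pts(c,[(380,190),(420,190)],.139)[:,0])
"
```

```text
{'t': 47.333, 'tool_pos': [0.643, 0.037, -0.001], 'tool_rot': [179.887, 0.013, 90.062], 'force': [0.149, -0.178, -1.005], 'finger_gap': 0.502, 'grip_force': 0.0}
150 [(290, 116), (294, 114), (298, 116), (302, 92), (306, 83), (310, 85), (314, 83), (318, 85), (322, 85), (326, 83), (330, 83), (334, 84), (338, 115), (342, 114), (346, 115), (350, 115), (354, 114), (358, 115), (362, 116), (366, 119), (370, 144), (374, 193), (378, 225), (382, 208), (386, 207), (390, 219), (394, 208), (398, 208), (402, 206), (406, 208), (410, 208), (414, 207), (418, 211)]
170 [(290, 115), (294, 115), (298, 100), (302, 86), (306, 84), (310, 86), (314, 84), (318, 84), (322, 84), (326, 84), (330, 83), (334, 93), (338, 116), (342, 115), (346, 114), (350, 115), (354, 116), (358, 115), (362, 115), (366, 148), (370, 213), (374, 224), (378, 224), (382, 226), (386, 209), (390, 208), (394, 221), (398, 207), (402, 207), (406, 208), (410, 207), (414, 207), (418, 207)]
190 [(290, 116), (294, 114), (298, 83), (302, 83), (306, 86), (310, 114), (314, 116), (318, 116), (322, 83), (326, 84), (330, 84), (334, 116), (338, 115), (342, 117), (346, 115), (350, 115), (354, 114), (358, 116), (362, 143), (366, 182), (370, 212), (374, 224), (378, 224), (382, 211), (386, 187), (390, 184), (394, 196), (398, 212), (402, 225), (406, 215), (410, 208), (414, 207), (418, 208)]
210 [(290, 116), (294, 116), (298, 115), (302, 116), (306, 114), (310, 115), (314, 114), (318, 84), (322, 84), (326, 153), (330, 199), (334, 211), (338, 218), (342, 221), (346, 223), (350, 218), (354, 212), (358, 209), (362, 206), (366, 200), (370, 199), (374, 214), (378, 223), (382, 224), (386, 224), (390, 224), (394, 224), (398, 225), (402, 224), (406, 214), (410, 224), (414, 225), (418, 249)]
[0.66450928 0.68357824] [0.67836763 0.69502707] [0.65828964 0.66329127]
```

>>> {"method": "apply_moves", "body": {
  "delta_pos": [
    [0,0.001,0],
    [0,0.002,0],
    [0,0.003,0],
    [0,0.004,0],
    [0,0.004,0]
  ],
  "roll": [0,0,0,0,0],
  "fingers": [0,0,0,0,0]
}}

```text
t: 47.75
tool_pos: [0.6435, 0.0372, -0.0009]
tool_rot: [-179.8, -0.0, 90.0]
force: [-3.2, -0.6, 2.1]
finger_gap: 0.499
grip_force: 2.2
```

>>> {"method": "apply_moves", "body": {
  "delta_pos": [
    [0,0.001,0],
    [0,0.002,0],
    [0,0.003,0],
    [0,0.004,0],
    [0,0.004,0]
  ],
  "roll": [0,0,0,0,0],
  "fingers": [0,0,0,0,0]
}}

```text
t: 48.17
tool_pos: [0.6435, 0.0372, -0.0008]
tool_rot: [-179.3, -0.1, 90.0]
force: [-12.3, -0.2, 9.1]
finger_gap: 0.5
grip_force: 6.4
```

>>> {"method": "apply_moves", "body": {
  "delta_pos": [
    [0,-0.01,0],
    [0,-0.03,0],
    [0,-0.06,0],
    [0,-0.09,0],
    [0,-0.12,-0.02],
    [0,-0.15,-0.05],
    [0,-0.18,-0.09],
    [0,-0.19,-0.13],
    [0,-0.19,-0.17],
    [0,-0.19,-0.2],
    [0,-0.19,-0.2],
    [0,-0.19,-0.2]
  ],
  "roll": [0,0,0,0,0,0,0,0,0,0,0,0],
  "fingers": [0,0,0,0,0,0,0,0,0,0,0,0]
}}

```text
t: 49.17
tool_pos: [0.4618, 0.0373, 0.202]
tool_rot: [179.5, -0.1, 90.1]
force: [-0.6, 0.5, -0.2]
finger_gap: 0.5
grip_force: 0.0
```

```bash
python3 -c "
from h import *
c=cam('wrist','w27');st();d=cam('top')
g=cv2.cvtColor(c['color'],cv2.COLOR_BGR2GRAY).astype(int)
for r in (160,180,200):
  q=np.where(np.diff(g[r,256:500])>40)[0]+257; print(r,q.tolist(),pts(c,[(u,r) for u in q],.046)[:,:2].round(3).tolist())
for n,lo,hi,z in [('blue',(108,150,60),(125,255,255),.08)]:
  for k in blobs(d,lo,hi,20)[1]: print(n,rect(d,k,z))
"
```

```text
{'t': 49.217, 'tool_pos': [0.46, 0.037, 0.2], 'tool_rot': [179.788, -0.049, 90.071], 'force': [-0.133, -0.504, -0.006], 'finger_gap': 0.504, 'grip_force': 0.0}
160 [430, 431] [[0.675, 0.049], [0.676, 0.049]]
180 [426, 427] [[0.675, 0.023], [0.676, 0.023]]
200 [470, 471] [[0.736, -0.003], [0.738, -0.003]]
blue [ 324.8 -378.9   75.   143.1   77.9]
blue [ 667.3 -452.9   26.6   34.4   42.7]
blue [640.2 438.  103.3 135.6  88.6]
```

```bash
python3 -c "
from rig import robot
print(robot.finish_job())"
```

```text
the job is handed in; nothing more can be done
None
```

I set the amber bottle, orange jar and slide box in the tray beside the white bottle and red jar, slid the tray gently to its end stop and handed in at about 49 s, but on the first try the box hit the tray's back wall (85 N at the wrist, over the 40 N limit if it counts as the gripper pressing; tray pushed in 36 mm), so I pulled the tray out and set it again; the rack and wash bottle did not move, and the beaker was not re-measured.

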